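# Charge the spring-loaded dish feeder for a plating run

## Task

Get the plating feeder ready for its run: lay every petri dish that is on the bench, lid up, into the feeder's column one after another and push each one down against the spring until the two bolts snap shut over it, and move every vial from the white rack into the feeder's grey block, upright and fully down, one to a pocket. When all dishes are latched and all vials are in, swing the red lever over to its far stop. Leave the bottles and the flask standing where they are.

Things in the scene. Friction and masses are not known exactly. Their poses are not given: they have to be found in the camera images.
- feeder: fixed dish feeder, aluminium plate 150 (x) x 236 (y) x 8 mm; origin on the bench under its middle = axis of the dish column. Four blue guide posts, 100 mm high, inner faces 32 mm from the axis, 38 degrees either side of +x and -x; column open on +y and -y for fingers. Grey bolt housings at x = +-44 to 62, 98 mm high; pocket block at y = -95, lever at y = +88. Turned by up to 0.3 rad
- feeder_latch (a point): on the column axis, level with the underside of the two steel bolt noses, 80 mm above the bench; axes as the feeder. A dish laid in the column rests loosely on the sloped noses, underside about 6 mm above this point. Pushed down in its middle till its lid is 2 to 6 mm below this point, it is caught by the bolts; latched, its underside is 13 mm below, dishes beneath 12 to 13 mm lower each
- feeder_follower (a joint): orange spring-loaded disc, 54 mm diameter, that carries the dishes in the column: 0 = up (empty, its top 4 mm below the bolt noses), grows in m as it is pushed down, at most 0.045; spring 3.6 N at the start plus 2 N a cm. With the bolts, pushing in a dish takes about 5 to 12 N, more with every dish already below
- bolt_near (a joint): spring bolt on the -x side of the column: 0 = fully in (nose 25.5 mm from the axis, over the dish rim), grows to 0.010 m as a dish pushed down forces it outward; springs back by itself over the lid; nose slope 60 degrees from level
- bolt_far (a joint): the same bolt on the +x side of the column
- run_lever (a joint): red-knobbed lever of the feeder, steel rod with a ball of 26 mm diameter, 80 mm from pivot to ball centre, turning about the feeder's y: 0 = leaning 0.5 rad toward the feeder's -x (off), 1.0 = leaning 0.5 rad toward +x (run, its far stop); stays where it is left, needs about 1 N at the ball
- run_lever_tip (a point): centre of the lever's red ball, about 100 mm above the bench (110 mm at mid swing); its pivot is 30 mm above the bench
- rack: fixed white vial rack 60 x 100 x 37 mm in which the vials stand, its floor 6 mm high; origin under its middle; long side along its y. Vials stand 28 mm clear of its top.
- pockets_hole0 (a point): centre of the mouth of the -x end pocket of the grey block, 48 mm above the bench: a square pocket 20 mm wide and 30 mm deep, flat-bottomed, for one vial; pockets are 34 mm apart along the feeder's x; axes as the feeder
- pockets_hole1 (a point): centre of the mouth of the second pocket of the grey block, 48 mm above the bench: a square pocket 20 mm wide and 30 mm deep, flat-bottomed, for one vial; pockets are 34 mm apart along the feeder's x; axes as the feeder
- pockets_hole2 (a point): centre of the mouth of the third pocket of the grey block, 48 mm above the bench: a square pocket 20 mm wide and 30 mm deep, flat-bottomed, for one vial; pockets are 34 mm apart along the feeder's x; axes as the feeder
- pockets_hole3 (a point): centre of the mouth of the +x end pocket of the grey block, 48 mm above the bench: a square pocket 20 mm wide and 30 mm deep, flat-bottomed, for one vial; pockets are 34 mm apart along the feeder's x; axes as the feeder
- dish_0: shut petri dish, clear plastic with beige filling, 60 mm diameter, 13 mm high, about 30 g, lying lid up on the bench; origin at the centre of its underside, z up through the lid. Its side is stepped: the lid, radius 30 mm, covers heights 4 to 13 mm, the base below is 26 to 28 mm in radius. May be absent.
- dish_1: shut petri dish, clear plastic with beige filling, 60 mm diameter, 13 mm high, about 30 g, lying lid up on the bench; origin at the centre of its underside, z up through the lid. Its side is stepped: the lid, radius 30 mm, covers heights 4 to 13 mm, the base below is 26 to 28 mm in radius. May be absent.
- dish_2: shut petri dish, clear plastic with beige filling, 60 mm diameter, 13 mm high, about 30 g, lying lid up on the bench; origin at the centre of its underside, z up through the lid. Its side is stepped: the lid, radius 30 mm, covers heights 4 to 13 mm, the base below is 26 to 28 mm in radius. May be absent.
- vial_0: beige vial with a blue cap, standing upright in the white rack; 14 mm diameter, 59 mm tall (cap from 48 to 59 mm up, 14.4 mm wide), 15 g; origin at the centre of its underside, z up to the cap. May be absent.
- vial_1: clear vial with a white cap, standing upright in the white rack; 14 mm diameter, 59 mm tall (cap from 48 to 59 mm up, 14.4 mm wide), 15 g; origin at the centre of its underside, z up to the cap. May be absent.
- vial_2: beige vial with a red cap, standing upright in the white rack; 14 mm diameter, 59 mm tall (cap from 48 to 59 mm up, 14.4 mm wide), 15 g; origin at the centre of its underside, z up to the cap. May be absent.
- vial_3: clear vial with a blue cap, standing upright in the white rack; 14 mm diameter, 59 mm tall (cap from 48 to 59 mm up, 14.4 mm wide), 15 g; origin at the centre of its underside, z up to the cap. May be absent.
- monitor_right: fixed monitor on a stand, screen turned, standing beyond the dishes and the feeder, about 0.35 m tall: keep the hand and arm clear of it when crossing between dishes and feeder; the pump, 270 mm tall, at the left of the dishes is solid too
- amber_bottle: amber bottle with a blue cap, 60 mm diameter, 120 mm tall; bystander, not to be disturbed; origin at the centre of its underside
- white_bottle: white bottle with a blue cap, 62 mm diameter, 140 mm tall; bystander, not to be disturbed; origin at the centre of its underside
- yellow_flask: conical flask with yellow broth, 68 mm diameter, 141 mm tall; bystander, not to be disturbed; origin at the centre of its underside
There are look-alikes about, which are no part of the job. What is shaped like the dish_2 but purple is not meant.

How it is judged:
By the outcome, as a careful person would: the job done as asked, in the order asked, and still so for the second after the job is handed in, with the robot touching nothing.
Of dish_0, dish_1, dish_2 only 2 to 3 are there at a start; the rules pass over those that are not, and their reading is None.
Of vial_0, vial_1, vial_2, vial_3 only 3 to 4 are there at a start; the rules pass over those that are not, and their reading is None.
At some moment in a run one of dish_0, dish_1, dish_2 may be knocked a few centimetres aside while the robot is not near it.
It also fails if it takes over 208 s, if anything falls off the work surface, if the arm or the gripper's body presses on something with over 40 N, if the wrist force passes 120 N, or if a joint passes its speed limit or range.

## Robot

A 6-joint arm with a two-finger parallel gripper is mounted at the origin on a cart in front of the work surface, level with it; the furniture and walls round the work are solid. World frame = base frame: x ahead of the robot, y to its left, z up, the work surface at z = 0. Lengths are in m, angles in rad, forces in N, time in s.
With the tool pointing down it reaches from about 0.325 to 0.9 m from the base axis. Payload 3.5 kg.
Tool frame: the origin (TCP) lies midway between the tips of the shut fingers; the grasp point (between the pads) lies 19 mm behind it (robot.grip_point_offset is the distance from the TCP to the grasp point, in m); z points along the fingers, y is the line along which they close (so a half turn about z gives the same grasp; the last joint's range is limited). The gripper opens to 85 mm and grips with 20 to 120 N. Pads are 22 mm wide; open, the fingers measure 114 mm over their backs; the gripper's body (76 mm by 85 mm) begins 54 mm behind the grasp point. The pads swing forward as they close: fully open they stand 13 mm farther back than shut.
Start: joints at [1.245, 0.276, -0.026, 1.268, 0, 1.467], TCP at [0.138, 0.61, 0.231] pointing down, gripper open.
Joint ranges: [-3.12, 3.12], [-0.85, 1.88], [-1.08, 1.24], [-1.95, 2.15], [-1.57, 1.53], [-3.14, 3.14]. Speed limits (rad/s): [2.57, 2.57, 3.14, 3.14, 3.14, 3.14].

## Interface

Orientations are given as a rotation vector (axis times angle).
In Python, from plant import observe, viewer, ticket, finder, robot gives the robot as it stands.
- The arm moves only by the tool jog_arm, never from a script. Its argument "motion" is text: rows parted by semicolons, each of 7 numbers parted by spaces: the shift along the tool's x, y, z in m, then the turn, a rotation vector about the tool's x, y, z in rad, then the opening, from 0 (shut) to 1 (fully open). In form: x y z ax ay az fingers; .... A call has exactly 10 rows; each row is the pose to reach, as a shift and turn from the pose commanded when the call began, along the tool's axes at that moment; what a row does not reach only later rows make up. A row lasts 1/10 s, in which the tool goes at most 50 mm and 8.59 degrees, less where a joint would pass 70% of its speed; a pose out of reach is approached as far as the arm can. A call with a gripper value outside its range is refused whole. The fingers move at their own pace and stop on an object; "newtons" is the grip in N (left out, the last holds). Time passes only in rows, so rows that repeat a pose let the fingers close, or fill a call up. It gives the time, the measured TCP pose, the force, the opening and the grip force at its end, in the units of the state.
- observe(): the state, without advancing time (a new reading comes with each control period).
- viewer.camera(name): name is "side" or "top"; returns (picture, depth): 400x640x3 uint8, red, green, blue; 400x640 float32, m along the optical axis (not along the pixel's ray), 0 where there is no reading.
- viewer.camera_params(name): a dict with "fx", "fy", "cx", "cy" (pixels), "rvec" (rotation vector, rad) and "tvec" (3), from world to camera coordinates, as OpenCV has them. Camera axes: x right, y down, z forward; pixel columns grow to the right and rows downward; lengths in m; the calibration is good to about 2 mm. A picture is of the moment at which its call begins. camera_params takes no time and is no camera call.
- ticket.finish_job(): hands the job in; it is judged then, once.
Trained networks look in the newest picture that a camera, given by its name, has taken for a name from the list of things; names that differ only in an ending like _2 or _b are one class to them, and where a whole thing is asked for, a point or a joint stands for the part that bears it (a point fixed in the world has none). Each returns a list of dicts, best first, with "conf" (0 to 1); they miss things now and then, are a little off and sometimes report something else, mostly with a low value. They report only what shows in the picture. A call takes as long as a camera call. They do not tell look-alikes from the thing itself.
- finder.outline_of(label, camera): "region" (400x640 bool, what is visible of it) and "location" ([column, row] in pixels, amid what is visible of it).
The state is a dict: "t": time; "q": joint angles; "dq": joint speeds; "joint_efforts": joint torques, N m; "position": TCP position; "ee_rot": TCP orientation; "ft_force": force on the tool from outside, world axes, zero at the start; "wrist_torque": the same for the moment, N m; "width": finger opening in m; "grip_force": force on a finger pad.
Only numpy, scipy, OpenCV 4.12 (cv2) and the standard library are available. Lean on these libraries where they do the work, as an engineer would, in place of code of your own. Each camera call takes 0.05 s, during which the arm holds its last target. There are 200 camera calls.

## Working session

There is one attempt and no reset: what is moved stays moved. The work goes in short steps, Python scripts to look and compute and a tool call to move; the robot and the scene stay as the last step left them, time stands still between calls to the robot, and variables do not carry over. Pictures are saved under pics/ and viewed, at most 14 in all, crops included, and the job is handed in when it is done.

Besides the shell and the picture viewer there is one more tool, called after "Emit:" as name(argument=value, ...) on one line, values as JSON. jog_arm: Moves the arm, as the interface text tells. Its arguments: {"type":"object","properties":{"motion":{"type":"string"},"newtons":{"type":"number"}},"required":["motion"]}

```bash
ls; mkdir -p pics
cat > h.py <<'E'
import numpy as np, cv2
from scipy.spatial.transform import Rotation as R
from plant import observe, viewer, ticket, finder, robot
def cam(n):
    p=viewer.camera_params(n); K=np.array([[p['fx'],0,p['cx']],[0,p['fy'],p['cy']],[0,0,1]])
    return K,R.from_rotvec(np.ravel(p['rvec'])).as_matrix(),np.ravel(p['tvec'])
def cloud(n,depth):
    K,M,t=cam(n); v,u=np.mgrid[:400,:640]
    c=np.stack([(u-K[0,2])/K[0,0]*depth,(v-K[1,2])/K[1,1]*depth,depth],-1)
    return (c-t)@M
def ray(n,uv,z):
    K,M,t=cam(n); d=M.T@np.linalg.inv(K)@np.array([uv[0],uv[1],1.]); o=-M.T@t
    return o+d*(z-o[2])/d[2]
def proj(n,P):
    K,M,t=cam(n); c=(K@(M@np.atleast_2d(P).T+t[:,None])); return (c[:2]/c[2]).T
def save(n,pic,name,crop=None,s=1):
    im=pic[...,::-1]
    if crop: im=im[crop[1]:crop[3],crop[0]:crop[2]]
    cv2.imwrite(f'pics/{name}.png',cv2.resize(im,None,fx=s,fy=s,interpolation=cv2.INTER_CUBIC))
E
python3 - <<'E'
from h import *
s=observe(); print({k:np.round(v,3) for k,v in s.items()}, robot.grip_point_offset)
for n in ('top','side'):
    p,d=viewer.camera(n); save(n,p,n+'0'); np.savez(n+'0',p=p,d=d)
    K,M,t=cam(n); print(n,-M.T@t, M[2],K[0,0])
    C=cloud(n,d)
    for l in ('dish_0','vial_0','rack','feeder','run_lever_tip','pockets_hole0','amber_bottle','white_bottle','yellow_flask'):
        for r in finder.outline_of(l,n):
            m=r['region']; P=C[m&(d>0)]
            print(l,round(r['conf'],2),np.round(r['location']),m.sum(),np.round(np.median(P,0),3) if len(P) else None,np.round(np.percentile(P[:,2],95),3) if len(P) else None)
E
```

```text
pics
{'t': np.float64(0.0), 'q': array([ 1.245,  0.277, -0.028,  1.268, -0.   ,  1.467]), 'dq': array([-0.   , -0.   ,  0.001,  0.001,  0.   ,  0.001]), 'joint_efforts': array([ 3.0000e-03, -4.4551e+01,  2.9520e+01,  1.6000e-02,  0.0000e+00,
       -0.0000e+00]), 'position': array([0.138, 0.609, 0.23 ]), 'ee_rot': array([-3.490e-01, -3.122e+00,  3.000e-03]), 'ft_force': array([ 0.291,  0.228, -0.344]), 'wrist_torque': array([-0.035,  0.018,  0.033]), 'grip_force': np.float64(0.0), 'width': np.float64(0.085)} 0.0187
top [ 0.55596992 -0.10272113  1.03048546] [ 0.08692058  0.00373051 -0.99620826] 361.34469138066396
dish_0 0.92 [223. 255.] 373 [0.491 0.158 0.012] 0.021
dish_0 0.75 [207. 137.] 328 [0.83  0.221 0.011] 0.014
dish_0 0.66 [186. 255.] 316 [0.491 0.263 0.011] 0.014
dish_0 0.57 [261. 249.] 332 [0.507 0.054 0.012] 0.015
vial_0 0.66 [308. 247.] 105 [ 0.522 -0.071  0.108] 0.115
rack 0.63 [431. 246.] 847 [ 0.519 -0.407  0.036] 0.093
rack 0.59 [260. 249.] 369 [0.507 0.054 0.012] 0.015
feeder 0.88 [340. 242.] 4561 [ 0.53  -0.163  0.011] 0.099
run_lever_tip 0.47 [307. 241.] 117 [ 0.524
[... 620 characters left out ...]
.] 39 [ 0.532 -0.382  0.057] 0.071
rack 0.64 [293. 306.] 1046 [ 0.517 -0.454  0.031] 0.039
rack 0.4 [270. 258.] 1399 [ 0.501 -0.264  0.04 ] 0.05
feeder 0.78 [277. 245.] 3379 [ 0.518 -0.207  0.042] 0.106
run_lever_tip 0.45 [274. 201.] 128 [ 0.528 -0.077  0.097] 0.114
run_lever_tip 0.45 [254. 203.] 153 [0.493 0.146 0.013] 0.02
run_lever_tip 0.36 [296. 219.] 34 [ 0.57  -0.179  0.085] 0.101
pockets_hole0 0.82 [272. 258.] 1339 [ 0.5   -0.264  0.04 ] 0.05
amber_bottle 0.75 [365. 217.] 146 [ 0.715 -0.281  0.12 ] 0.123
amber_bottle 0.43 [267. 210.] 22 [0.514 0.059 0.012] 0.014
white_bottle 0.88 [364. 258.] 1531 [ 0.681 -0.378  0.075] 0.14
yellow_flask 0.76 [349. 219.] 755 [ 0.701 -0.178  0.076] 0.14
```

Run:
```python
from h import *
p=np.load('top0.npz')['p']; save('top',p,'t_crop',(160,100,460,310),2.6)
p=np.load('side0.npz')['p']; save('side',p,'s_crop',(200,150,420,340),3.1)
```

```text
(no output)
```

View pics/t_crop.png

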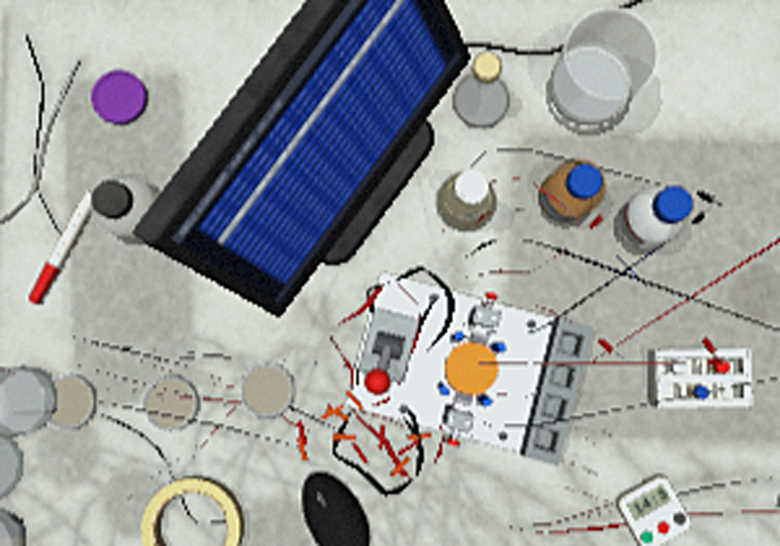

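View pics/s_crop.png

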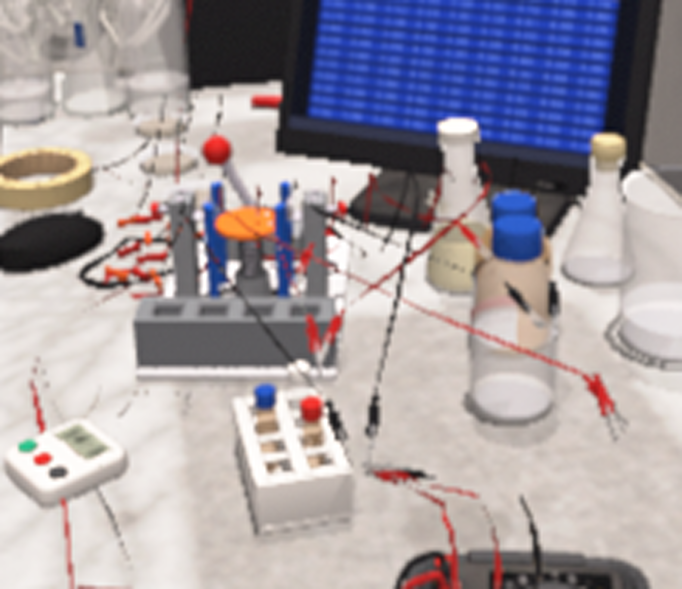

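Dishes: (223,255), (186,255) and (261,249) are beige. The purple disc at (207,137) is the look-alike, and the tape ring at (233,300) isn't a dish. The rack shows blue, red and white caps at side pixels (286,278), (300,282) and (297,269). Next I'll measure these more finely.

Run:
```python
from h import *
F={n:np.load(n+'0.npz') for n in ('top','side')}
def blob(n,box,f,z=None):
    p=F[n]['p'].astype(int); d=F[n]['d']; m=np.zeros(d.shape,bool); m[box[1]:box[3],box[0]:box[2]]=1
    m&=f(p[...,0],p[...,1],p[...,2]); 
    ys,xs=np.nonzero(m); P=cloud(n,d)[m]
    return (xs.mean(),ys.mean()),m.sum(),np.median(P,0),m
red=lambda r,g,b:(r>140)&(g<70)&(b<70); blue=lambda r,g,b:(b>110)&(r<70); orange=lambda r,g,b:(r>200)&(g>100)&(b<80)
for n,nm,box,f,z in [('top','disc',(325,225,360,262),orange,.076),('side','disc',(265,210,295,232),orange,.076),
  ('top','ball',(296,236,316,256),red,.101),('side','ball',(262,190,280,208),red,.101),
  ('top','vblue',(412,230,450,258),blue,.065),('side','vblue',(278,270,292,284),blue,.06),
  ('top','vred',(432,230,450,258),red,.065),('side','vred',(294,275,306,290),red,.06)]:
    uv,k,P,m=blob(n,box,f); print(n,nm,np.round(uv,1),k,'cloud',np.round(P,4),'ray',np.round(ray(n,uv,z),4))
# block top and rack top
d=F['top']['d'];C=cloud('top',d)
for nm,lo,hi,x0,x1,y0,y1 in [('block',.044,.053,.42,.62,-.31,-.2),('rack',.032,.041,.45,.59,-.48,-.33),('plate',.004,.012,.42,.65,-.3,-.03)]:
    m=(C[...,2]>lo)&(C[...,2]<hi)&(C[...,0]>x0)&(C[...,0]<x1)&(C[...,1]>y0)&(C[...,1]<y1)
    m=cv2.morphologyEx(m.astype(np.uint8),cv2.MORPH_OPEN,np.ones((2,2)))
    k,l,s,c=cv2.connectedComponentsWithStats(m); m=l==1+np.argmax(s[1:,4])
    print(nm,m.sum(),cv2.minAreaRect((C[m][:,:2]*1000).astype(np.float32)))
# dishes
for a in [(223,255),(186,255),(261,249)]:
    b=(C[...,2]>.007)&(C[...,2]<.02); l=cv2.connectedComponents(b.astype(np.uint8))[1]; i=l[a[1],a[0]]; m=l==i
    ys,xs=np.nonzero(m); print('dish',a,m.sum(),cv2.minEnclosingCircle((C[m][:,:2]*1000).astype(np.float32)),C[m].mean(0).round(4))
for nm,a in (('t_rack',(405,225,455,265)),): save('top',F['top']['p'],nm,a,12)
save('side',F['side']['p'],'s_rack',(270,255,320,325),8)
a=cv2.imread('pics/t_rack.png');b=cv2.imread('pics/s_rack.png');b=cv2.resize(b,(0,0),fx=.5,fy=.5);
cv2.imwrite('pics/rk.png',np.hstack([a[:,:],cv2.copyMakeBorder(b,0,480-b.shape[0],0,0,cv2.BORDER_CONSTANT)]))
```

```text
top disc [340.6 241.5] 285 cloud [ 0.5282 -0.1629  0.076 ] ray [ 0.5296 -0.1621  0.076 ]
side disc [278.6 221.8] 127 cloud [ 0.5278 -0.1678  0.0774] ray [ 0.5292 -0.1628  0.076 ]
top ball [303.8 246.8] 66 cloud [ 0.5169 -0.0675  0.1111] ray [ 0.5167 -0.0666  0.101 ]
side ball [269.3 197.8] 41 cloud [ 0.5184 -0.077   0.1091] ray [ 0.5208 -0.0578  0.101 ]
top vblue [429.8 250.4] 14 cloud [ 0.5052 -0.3988  0.0652] ray [ 0.5054 -0.3986  0.065 ]
side vblue [285.  277.7] 32 cloud [ 0.506  -0.403   0.0656] ray [ 0.5073 -0.3956  0.06  ]
top vred [435.9 238.2] 22 cloud [ 0.5328 -0.4169  0.0669] ray [ 0.5376 -0.4158  0.065 ]
side vred [300. 282.] 31 cloud [ 0.5322 -0.4248  0.0644] ray [ 0.5335 -0.4185  0.06  ]
block 183 ((500.2395324707031, -258.275634765625), (51.74592208862305, 67.31439208984375), 70.55345916748047)
rack 390 ((514.6222534179688, -408.359375), (131.51739501953125, 62.303340911865234), 89.93315124511719)
plate 1304 ((543.6420288085938, -105.74540710449219), (117.50645446777344, 166.49691772460938), 75.92715454101562)
dish (223, 255) 349 ((491.01953125, 156.181884765625), 32.65285110473633) [0.4918 0.1578 0.0116]
dish (186, 255) 318 ((500.3852844238281, 276.3631591796875), 39.569862365722656) [0.4942 0.2653 0.0116]
dish (261, 249) 361 ((505.1665344238281, 56.13228988647461), 31.614347457885742) [0.506  0.0541 0.0116]
```

View pics/rk.png

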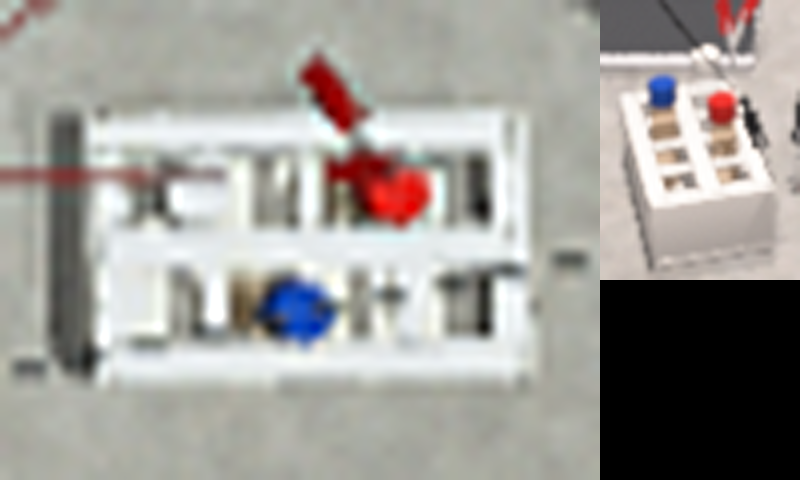

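The side inset shows the blue cap in the left row, red in the right row, and white behind red. I'll use depth to check for other caps.

Run:
```python
from h import *
np.set_printoptions(linewidth=250)
d=np.load('top0.npz')['d'];C=cloud('top',d)
print((C[228:258,408:452,2]*1000).round().astype(int))
d=np.load('side0.npz')['d'];C=cloud('side',d)
m=(C[...,2]>.045)&(C[...,2]<.1)&(C[...,1]<-.33)&(C[...,1]>-.48)&(abs(C[...,0]-.52)<.05)
k,l,s,c=cv2.connectedComponentsWithStats(m.astype(np.uint8))
for i in range(1,k):
  P=C[l==i]; print(i,len(P),c[i].round(),P.min(0).round(3),P.max(0).round(3))
# block
```

```text
[[  3   2   3 ...   0   1  -1]
 [  0  -2   2 ...   0   1   4]
 [  0   1  -2 ...  -1   0   0]
 ...
 [111   3  11 ...  36   3  -2]
 [  1   1   1 ...   3   3   1]
 [  4   0   0 ...   1   4   4]]
1 42 [304. 263.] [ 0.537 -0.424  0.085] [ 0.554 -0.394  0.1  ]
2 160 [299. 279.] [ 0.527 -0.43   0.045] [ 0.541 -0.368  0.068]
3 83 [286. 280.] [ 0.501 -0.407  0.045] [ 0.515 -0.393  0.068]
```

Run:
```python
from h import *
d=np.load('top0.npz')['d'];C=cloud('top',d)
for r in (C[230:260,406:452,2]*1000).round().astype(int): print(''.join('%4d'%v for v in r))
ds=np.load('side0.npz')['d'];S=cloud('side',ds)
for x0 in(.527,.501):
  m=(S[...,2]>.06)&(S[...,2]<.07)&(abs(S[...,0]-x0-.007)<.01)&(S[...,1]<-.33)&(S[...,1]>-.48)
  print(np.sort(S[m][:,1]).round(3))
# column posts: dark blue in top; housings z~.098
m=(C[...,2]>.09)&(C[...,2]<.106)&(np.hypot(C[...,0]-.5294,C[...,1]+.1625)<.075)
k,l,s,c=cv2.connectedComponentsWithStats(m.astype(np.uint8))
for i in range(1,k):
  P=C[l==i]; print(i,len(P),P.mean(0).round(4))
```

```text
4  -1   0   1  -2  -4   3  -1   2  -1   4  -1   0   0  -3   1   1   0   0  -1   0   0  -2  -2 108 105 1061030  -1   0   4  -2   2   0  -1  -1  -2   3   1   1   4   1   0  -1   0   0
   2   1   1   5  -1  -1   1  -2  -2  -2   1   4  -3  -2   0   3   2   1   2  -2   1  -2   1   2 103 107 102 103   0   4   1   0  -1   0  -1  -2   3   0   0   1   1  -1   3  -1   1  -1
  -1  -2   0  -2  -2   0   2   2  -2   0   4  -2   0   1  -1  -1   0   1  -2   2   2   3   0   0   3 105 101 102  -3   3   2   1  -1   0  -3  -1   2   2   0   0   2   0   0   3   3   1
  -2   2  -1   1  -2   2   1   3   1   0   1   0   0   1   3  -1   1   1   4  -2   0  -2   3  -1   2 101 102 100 100  -1   2   0   0   1   1   3   0   0  -1   3  -1   0  -1   0   2   1
   0   0   0   6  18  27  34  37  38  35  37  37  34  35  36  35  39  37  38  33  38  39  38  36  38  39 100  97  99  98  36  39  36  35  37  34  38  34  35  37  36  37  39   2   0   2
  -1   0  -1   5  17  29  38  38  35  35  35  37  34  37  37  35  37  40  36  36  38  37  35  39  38  36  35  93  95  38  38  37  36  38  37  38  35  35  39  36  37  39  38   3  
[... 4957 characters left out ...]
 -0.373 -0.373 -0.371 -0.368]
[-0.407 -0.406 -0.406 -0.406 -0.406 -0.406 -0.405 -0.405 -0.405 -0.405
 -0.405 -0.405 -0.404 -0.404 -0.404 -0.404 -0.403 -0.403 -0.402 -0.401
 -0.401 -0.401 -0.401 -0.401 -0.401 -0.4   -0.4   -0.4   -0.399 -0.399
 -0.399 -0.399 -0.398 -0.398 -0.397 -0.397 -0.395 -0.395 -0.395 -0.394
 -0.393 -0.393]
1 76 [ 0.5834 -0.1771  0.0979]
2 12 [ 0.5637 -0.1487  0.0983]
3 17 [ 0.5643 -0.173   0.0945]
4 11 [ 0.5522 -0.1912  0.1003]
5 3 [ 0.5364 -0.1798  0.0974]
6 11 [ 0.5102 -0.1344  0.0997]
7 18 [ 0.4994 -0.1537  0.0933]
8 11 [ 0.4983 -0.1768  0.0987]
9 74 [ 0.4803 -0.1488  0.0975]
10 1 [ 0.4757 -0.1791  0.1   ]
11 1 [ 0.4674 -0.1463  0.0921]
12 6 [ 0.4606 -0.1425  0.0912]
```

Three vials found: white (.534,-.375), red (.534,-.421) and blue (.508,-.400). Before moving I'll check the obstacles near the dishes.

Run:
```python
from h import *
F=np.load('top0.npz');d=F['d'];C=cloud('top',d)
m=(C[...,2]>.1)&(C[...,2]<.6)&(C[...,0]<.66)&(C[...,0]>.3)&(C[...,1]>-.05)
k,l,s,c=cv2.connectedComponentsWithStats(m.astype(np.uint8))
for i in range(1,k):
  P=C[l==i]
  if len(P)>25: print(len(P),c[i].round(),P.min(0).round(3),P.max(0).round(3))
save('top',F['p'],'t_left',(80,180,290,320),3.7)
b=(C[...,2]>.009)&(C[...,2]<.0145)&(C[...,0]>.44)&(C[...,0]<.54)
for y in (.265,.158,.054):
  m=b&(abs(C[...,1]-y)<.045); P=C[m][:,:2]
  from scipy.optimize import least_squares
  hull=cv2.convexHull((P*1000).astype(np.float32))[:,0]
  r=least_squares(lambda q:np.hypot(*(hull-q[:2]).T)-30,[hull[:,0].mean(),y*1000],loss='soft_l1'); print(y,r.x.round(1),np.abs(r.fun).mean().round(1),P.min(0),P.max(0))
```

```text
24077 [ 72. 258.] [0.3   0.277 0.1  ] [0.66  0.608 0.467]
1314 [246. 196.] [ 0.595 -0.002  0.1  ] [0.66  0.12  0.293]
0.265 [494.  269.8] 4.0 [0.46272579 0.23931473] [0.5296064  0.30304433]
0.158 [492.6 157.6] 3.6 [0.46269642 0.11515614] [0.53498766 0.18855286]
0.054 [504.5  54. ] 10.0 [0.44331287 0.01172473] [0.53490074 0.09553039]
```

View pics/t_left.png

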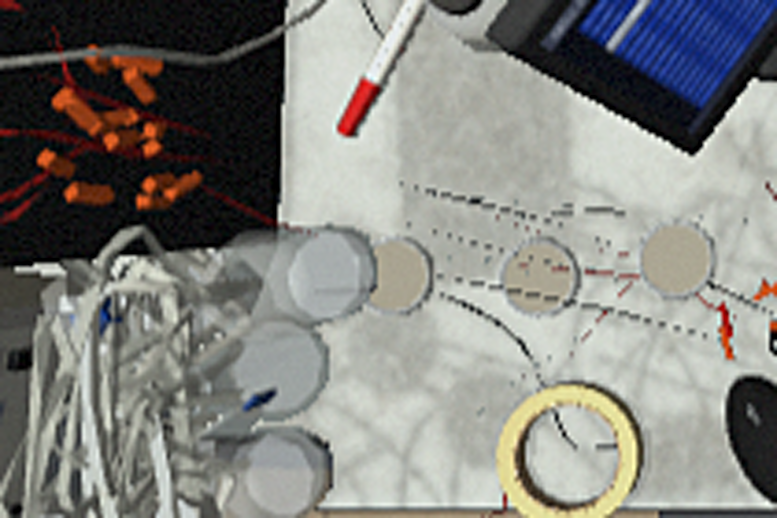

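Run:
```python
from h import *
F=np.load('top0.npz');d=F['d'];C=cloud('top',d)
for r in range(240,272,4): print(r,[tuple((C[r,c]*1000).round().astype(int)) for c in range(140,200,5)])
for u in ((186.5,254.3),(225.5,254.5),(263,250)): print(ray('top',u,.013).round(4))
S=np.load('side0.npz');
print(proj('side',[[.49,.265,.013],[.49,.32,.1],[.49,.32,.0]]).round())
save('side',S['p'],'s_left',(180,120,300,240),5)
```

```text
240 [(np.int64(534), np.int64(355), np.int64(97)), (np.int64(534), np.int64(355), np.int64(71)), (np.int64(533), np.int64(354), np.int64(45)), (np.int64(535), np.int64(305), np.int64(122)), (np.int64(532), np.int64(347), np.int64(-2)), (np.int64(532), np.int64(332), np.int64(0)), (np.int64(532), np.int64(318), np.int64(-2)), (np.int64(532), np.int64(303), np.int64(1)), (np.int64(532), np.int64(288), np.int64(3)), (np.int64(532), np.int64(276), np.int64(-3)), (np.int64(533), np.int64(243), np.int64(48)), (np.int64(532), np.int64(246), np.int64(2))]
244 [(np.int64(524), np.int64(355), np.int64(97)), (np.int64(526), np.int64(321), np.int64(140)), (np.int64(526), np.int64(309), np.int64(141)), (np.int64(525), np.int64(300), np.int64(133)), (np.int64(525), np.int64(296), np.int64(114)), (np.int64(524), np.int64(292), np.int64(93)), (np.int64(523), np.int64(289), np.int64(69)), (np.int64(522), np.int64(288), np.int64(37)), (np.int64(521), np.int64(289), np.int64(-1)), (np.int64(521), np.int64(270), np.int64(11)), (np.int64(521), np.int64(257), np.int64(9)), (np.int64(521), np.int64(246), n
[... 2787 characters left out ...]
(465), np.int64(243), np.int64(5))]
268 [(np.int64(468), np.int64(327), np.int64(148)), (np.int64(468), np.int64(314), np.int64(150)), (np.int64(468), np.int64(303), np.int64(149)), (np.int64(467), np.int64(296), np.int64(138)), (np.int64(465), np.int64(294), np.int64(112)), (np.int64(453), np.int64(330), np.int64(-3)), (np.int64(454), np.int64(314), np.int64(2)), (np.int64(454), np.int64(300), np.int64(2)), (np.int64(454), np.int64(286), np.int64(3)), (np.int64(454), np.int64(272), np.int64(1)), (np.int64(454), np.int64(258), np.int64(1)), (np.int64(453), np.int64(244), np.int64(0))]
[0.4926 0.2646 0.013 ]
[0.4919 0.1555 0.013 ]
[0.5043 0.0509 0.013 ]
[[250. 189.]
 [247. 160.]
 [249. 187.]]
```

View pics/s_left.png

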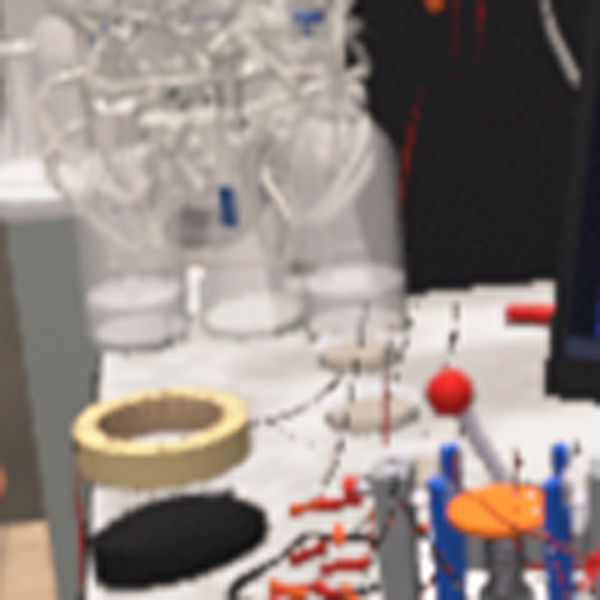

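The left dish sits tight against the bottle, so I'll take it last, with a tilted grip to drag it clear. Now I'll refine the positions by fitting circle templates.

```bash
cat >> h.py <<'E'
from scipy.optimize import minimize
def fit(n,p,x,y,z,r,span=.012):
    g=cv2.GaussianBlur(cv2.cvtColor(p,cv2.COLOR_RGB2LAB).astype(np.float32),(3,3),0)
    th=np.linspace(0,2*np.pi,72,endpoint=False)
    ref=None
    def ring(q,rr):
        P=np.c_[q[0]+rr*np.cos(th),q[1]+rr*np.sin(th),np.full(72,z)]; uv=proj(n,P).astype(np.float32)
        return cv2.remap(g,uv[:,0].reshape(1,-1),uv[:,1].reshape(1,-1),cv2.INTER_LINEAR)[0]
    c0=np.median(np.vstack([ring((x,y),k*r) for k in (.2,.5)]),0)
    def cost(q): # inside like centre colour, outside unlike
        i=np.minimum(np.linalg.norm(ring(q,r*.93)-c0,axis=1),25); o=np.minimum(np.linalg.norm(ring(q,r*1.08)-c0,axis=1),25)
        return i.mean()-o.mean()
    s=np.arange(-span,span+1e-6,.001); best=min(((cost((x+a,y+b)),x+a,y+b) for a in s for b in s))
    q=minimize(cost,best[1:],method='Nelder-Mead',options=dict(initial_simplex=np.array(best[1:])+np.array([[0,0],[.001,0],[0,.001]]))).x
    return q,cost(q)
O=np.array([.531,-.1628]); A=-.268
def F(x,y): # feeder coords
    d=np.array([x,y])-O; c,s=np.cos(A),np.sin(A); return np.array([c*d[0]+s*d[1],-s*d[0]+c*d[1]])
E
python3 - <<'E'
from h import *
for n in('top','side'):
    p=np.load(n+'0.npz')['p']
    for nm,a in dict(disc=(.53,-.163,.076,.027),C=(.505,.0525,.013,.03),B=(.492,.157,.013,.03),A=(.493,.265,.013,.03)).items():
        q,c=fit(n,p,*a); print(n,nm,q.round(4),c,F(*q).round(4))
C=cloud('top',np.load('top0.npz')['d'])
m=(C[...,0]<.45)&(C[...,0]>0)&(C[...,1]>.1)&(C[...,2]>.12)&(C[...,2]<.6); P=C[m]
for x in np.arange(.0,.45,.05):
    Q=P[(P[:,0]>=x)&(P[:,0]<x+.05)]
    if len(Q): print(round(x,2),len(Q),Q[:,1].min().round(3),Q[:,1].max().round(3),Q[:,2].max().round(3))
for v in ((.534,-.375),(.534,-.421),(.508,-.400),(.138,.609)): print(F(*v).round(4))
E
```

```text
top disc [ 0.5266 -0.1644] -9.765409 [-0.0038 -0.0027]
top C [0.5028 0.0494] -8.699984 [-0.0834  0.1971]Traceback (most recent call last):
  File "<stdin>", line 5, in <module>
  File "h.py", line 32, in fit
    s=np.arange(-span,span+1e-6,.001); best=min(((cost((x+a,y+b)),x+a,y+b) for a in s for b in s))
                                            ~~~^^^^^^^^^^^^^^^^^^^^^^^^^^^^^^^^^^^^^^^^^^^^^^^^^^^
  File "h.py", line 32, in <genexpr>
    s=np.arange(-span,span+1e-6,.001); best=min(((cost((x+a,y+b)),x+a,y+b) for a in s for b in s))
                                                  ~~~~^^^^^^^^^^^
  File "h.py", line 30, in cost
    i=np.minimum(np.linalg.norm(ring(q,r*.93)-c0,axis=1),25); o=np.minimum(np.linalg.norm(ring(q,r*1.08)-c0,axis=1),25)
                                ~~~~^^^^^^^^^
  File "h.py", line 26, in ring
    P=np.c_[q[0]+rr*np.cos(th),q[1]+rr*np.sin(th),np.full(72,z)]; uv=proj(n,P).astype(np.float32)
                                                                     ~~~~^^^^^
  File "h.py", line 15, in proj
    K,M,t=cam(n); c=(K@(M@np.atleast_2d(P).T+t[:,None])); return (c[:2]/c[2]).T
          ~~~^^^
  File "h.py", line 5, in cam
    p=viewer.camera_params(n); K=np.array([[p['fx'],0,p['cx']],[0,p['fy'],p['cy']],[0,0,1]])
ValueError: time passes only in moves, steps and waits
```

```bash
sed -i 's/^def cam(n):/import functools\n@functools.lru_cache(None)\ndef cam(n):/' h.py
python3 - <<'E'
import re
s=open('h.py').read(); a=s.index('def fit('); b=s.index('O=np.array')
s=s[:a]+'''def fit(n,p,x,y,z,r):
    lab=cv2.cvtColor(cv2.medianBlur(p,3),cv2.COLOR_RGB2LAB).astype(float); c=proj(n,[x,y,z])[0]
    th=np.linspace(0,2*np.pi,60)
    def poly(k):
        m=np.zeros(p.shape[:2],np.uint8); uv=proj(n,np.c_[x+k*r*np.cos(th),y+k*r*np.sin(th),0*th+z]); cv2.fillPoly(m,[uv.round().astype(np.int32)],1); return m>0
    c0=np.median(lab[poly(.5)],0); bg=np.median(lab[poly(1.6)&~poly(1.35)],0)
    m=poly(1.35)&(np.linalg.norm(lab-c0,axis=-1)<np.linalg.norm(lab-bg,axis=-1))
    m=cv2.morphologyEx(m.astype(np.uint8),cv2.MORPH_OPEN,np.ones((3,3)))
    k,l,s,cc=cv2.connectedComponentsWithStats(m); m=l==1+np.argmax(s[1:,4])
    h=cv2.convexHull(np.argwhere(m)[:,::-1].astype(np.float32))
    M=cv2.moments(h); uv=(M['m10']/M['m00'],M['m01']/M['m00'])
    return ray(n,uv,z)[:2],M['m00']
'''+s[b:]; open('h.py','w').write(s)
E
python3 - <<'E'
from h import *
for n in('top','side'):
    p=np.load(n+'0.npz')['p']
    for nm,a in dict(disc=(.53,-.163,.076,.027),C=(.505,.0525,.012,.03),B=(.492,.157,.012,.03),A=(.493,.265,.012,.03)).items():
        q,c=fit(n,p,*a); print(n,nm,q.round(4),c,F(*q).round(4))
C=cloud('top',np.load('top0.npz')['d'])
m=(C[...,0]<.45)&(C[...,0]>0)&(C[...,1]>.1)&(C[...,2]>.12)&(C[...,2]<.6); P=C[m]
for x in np.arange(.0,.45,.05):
    Q=P[(P[:,0]>=x)&(P[:,0]<x+.05)]
    if len(Q): print(round(x,2),len(Q),Q[:,1].min().round(3),Q[:,1].max().round(3),Q[:,2].max().round(3))
for v in ((.534,-.375),(.534,-.421),(.508,-.400),(.138,.609)): print(F(*v).round(4))
E
```

```text
top disc [ 0.5297 -0.164 ] 400.5 [-0.001  -0.0015]
top C [0.5024 0.0536] 396.5 [-0.0849  0.2011]
top B [0.4926 0.1553] 362.0 [-0.1213  0.2965]
top A [0.4926 0.2671] 407.0 [-0.1509  0.4044]
side disc [ 0.531  -0.1575] 151.0 [-0.0014  0.0051]
side C [0.4979 0.0674] 99.5 [-0.0929  0.2132]
side B [0.4933 0.1413] 78.5 [-0.1169  0.2832]
side A [0.5    0.2553] 89.5 [-0.1406  0.395 ]
0.25 22 0.361 0.376 0.18
0.3 1939 0.311 0.585 0.318
0.35 3416 0.313 0.589 0.318
0.4 3195 0.315 0.591 0.308
[ 0.0591 -0.2038]
[ 0.0713 -0.2482]
[ 0.0406 -0.2348]
[-0.5833  0.6402]
```

Emit:
jog_arm(motion="-0.01 -0.045 -0.04 0 0 0.046 0.85; -0.02 -0.09 -0.08 0 0 0.046 0.85; -0.03 -0.135 -0.11 0 0 0.046 0.85; -0.04 -0.18 -0.12 0 0 0.046 0.85; -0.05 -0.225 -0.12 0 0 0.046 0.85; -0.058 -0.273 -0.12 0 0 0.046 0.85; -0.1 -0.295 -0.12 0 0 0.046 0.85; -0.14 -0.315 -0.12 0 0 0.046 0.85; -0.18 -0.335 -0.12 0 0 0.046 0.85; -0.22 -0.355 -0.12 0 0 0.046 0.85")

```text
t: 2.0
position: [0.2752, 0.2131, 0.3519]
ee_rot: [0.421, 3.111, 0.002]
ft_force: [0.2, 1.1, -0.8]
width: 0.0728
grip_force: 0.0
```

```bash
cat >> h.py <<'E'
O=np.array([.5305,-.163])
def rel(*pts):
    s=observe(); M=R.from_rotvec(s['ee_rot']).as_matrix()
    print('t',round(float(s['t']),2),'pos',np.round(s['position'],4),'x',M[:,0].round(3),'y',M[:,1].round(3),'z',M[:,2].round(3),'F',np.round(s['ft_force'],1),'w',np.round(s['width'],4))
    for p in pts: print(p,'->',np.round((np.array(p)-s['position'])@M,4))
    yf=np.array([-np.sin(A),np.cos(A),0]); print('turn z',np.round(np.arctan2(-(yf@M[:,0]),yf@M[:,1]),3))
E
python3 -c "
from h import *
rel((.504,.053,.10),(.504,.053,-.001))"
```

```text
t 2.0 pos [0.2752 0.2131 0.3519] x [-0.964  0.266 -0.002] y [0.266 0.964 0.002] z [ 0.002  0.001 -1.   ] F [ 0.2  1.1 -0.8] w 0.0728
(0.504, 0.053, 0.1) -> [-0.2627 -0.094   0.2522]
(0.504, 0.053, -0.001) -> [-0.2625 -0.0941  0.3532]
turn z -0.001
```

Emit:
jog_arm(motion="-0.04 -0.014 0.0 0 0 0 0.85; -0.08 -0.028 0.02 0 0 0 0.85; -0.12 -0.042 0.05 0 0 0 0.85; -0.155 -0.056 0.085 0 0 0 0.85; -0.185 -0.066 0.12 0 0 0 0.85; -0.215 -0.076 0.155 0 0 0 0.85; -0.24 -0.086 0.195 0 0 0 0.85; -0.26 -0.093 0.235 0 0 0 0.85; -0.2625 -0.094 0.27 0 0 0 0.85; -0.2625 -0.094 0.28 0 0 0 0.85")

```text
t: 3.0
position: [0.4994, 0.0538, 0.0675]
ee_rot: [-0.422, -3.106, 0.001]
ft_force: [-0.8, 0.1, -0.2]
width: 0.0728
grip_force: 0.0
```

```bash
python3 -c "
from h import *
rel((.504,.053,-.002),(.492,.156,-.002))
p,d=viewer.camera('side'); save('side',p,'s1',(200,120,330,240),5)"
```

```text
t 3.0 pos [0.4994 0.0538 0.0675] x [-0.964  0.267  0.007] y [ 0.267  0.964 -0.002] z [-0.007  0.    -1.   ] F [-0.8  0.1 -0.2] w 0.0728
(0.504, 0.053, -0.002) -> [-0.0051  0.0005  0.0695]
(0.492, 0.156, -0.002) -> [0.0339 0.0966 0.0696]
turn z -0.002
```

View pics/s1.png

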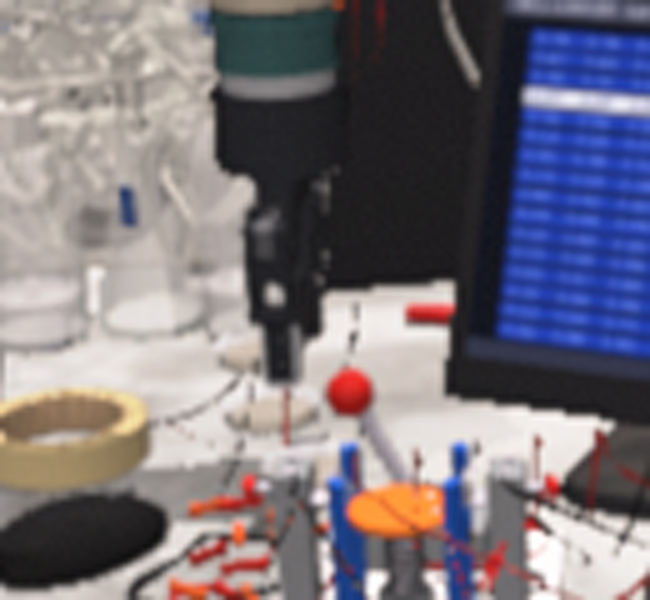

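Emit:
jog_arm(motion="-0.001 0 0.02 0 0 0 0.85; -0.001 0 0.04 0 0 0 0.85; -0.001 0 0.06 0 0 0 0.85; -0.001 0 0.07 0 0 0 0.85; -0.001 0 0.074 0 0 0 0.85; -0.001 0 0.074 0 0 0 0.5; -0.001 0 0.074 0 0 0 0.5; -0.001 0 0.074 0 0 0 0.5; -0.001 0 0.074 0 0 0 0.5; -0.001 0 0.074 0 0 0 0.5", newtons=25)

```text
t: 4.05
position: [0.5045, 0.0542, -0.0015]
ee_rot: [0.421, 3.111, 0.001]
ft_force: [-0.8, -0.1, 6.3]
width: 0.0587
grip_force: 27.4
```

```bash
python3 -c "
from h import *
rel((.5305,-.163,.13))
for n in('top','side'):
  p,d=viewer.camera(n); np.savez(n+'1',p=p,d=d)
save('side',p,'s2',(230,170,290,215),10)"
```

```text
t 4.05 pos [ 0.5045  0.0542 -0.0015] x [-0.964  0.266 -0.002] y [0.266 0.964 0.001] z [ 0.002  0.    -1.   ] F [-0.8 -0.1  6.3] w 0.0587
(0.5305, -0.163, 0.13) -> [-0.083  -0.2024 -0.1315]
turn z -0.001
```

View pics/s2.png

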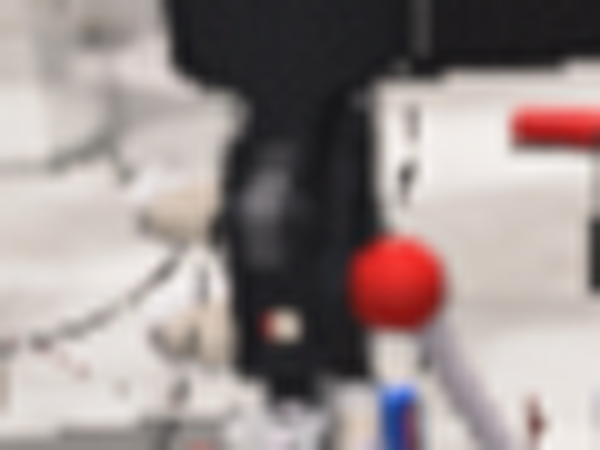

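Emit:
jog_arm(motion="0 0 -0.03 0 0 0 0.5; 0 0 -0.075 0 0 0 0.5; 0 -0.01 -0.12 0 0 0 0.5; -0.01 -0.03 -0.15 0 0 0 0.5; -0.028 -0.07 -0.155 0 0 0 0.5; -0.046 -0.112 -0.155 0 0 0 0.5; -0.064 -0.155 -0.155 0 0 0 0.5; -0.078 -0.19 -0.155 0 0 0 0.5; -0.083 -0.2024 -0.155 0 0 0 0.5; -0.083 -0.2024 -0.15 0 0 0 0.5")

```text
t: 5.15
position: [0.5303, -0.1649, 0.1477]
ee_rot: [0.425, 3.111, -0.001]
ft_force: [-0.5, 0.1, -0.8]
width: 0.0584
grip_force: 27.5
```

```bash
python3 -c "
from h import *
rel((.5305,-.163,.09))
for n in('top','side'):
  p,d=viewer.camera(n); np.savez(n+'2',p=p,d=d)
save('side',p,'s3',(230,170,330,245),8)"
```

```text
t 5.15 pos [ 0.5303 -0.1649  0.1477] x [-0.963  0.268 -0.002] y [ 0.268  0.963 -0.   ] z [ 0.002 -0.001 -1.   ] F [-0.5  0.1 -0.8] w 0.0584
(0.5305, -0.163, 0.09) -> [0.0004 0.0019 0.0577]
turn z -0.004
```

View pics/s3.png

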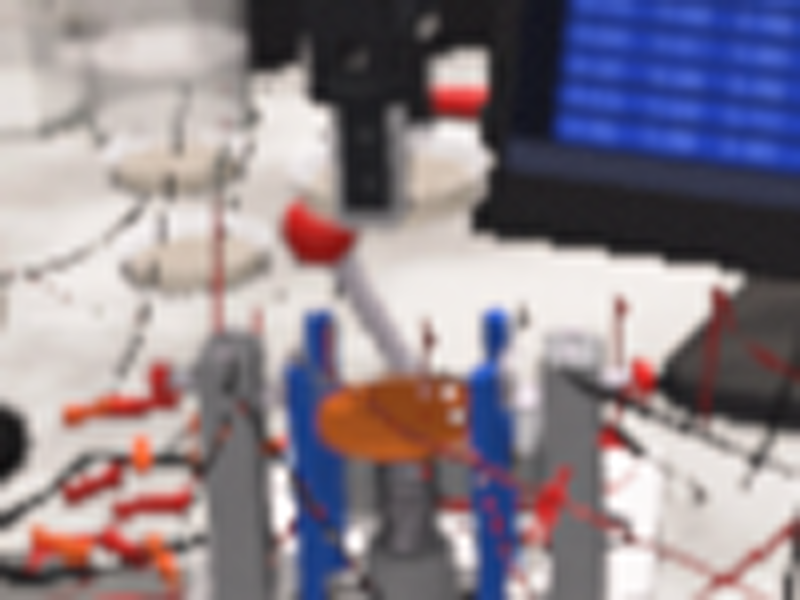

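The dish is held; it spans crop columns 303–490, with the finger centred at about 372. I'll compare that with the projection.

Run:
```python
from h import *
s=observe(); p=s['position']; M=R.from_rotvec(s['ee_rot']).as_matrix()
f=lambda v:proj('side',p+M@np.array(v))[0]
th=np.linspace(0,6.28,100)
pr=proj('side',[p+M@np.array([.03*np.cos(a),.03*np.sin(a),-.008]) for a in th]); print('dish cols exp',pr[:,0].min(),pr[:,0].max(),'rows',pr[:,1].min(),pr[:,1].max())
print('seen',230+303/8,230+490/8)
pr=[f([x,y,-.006]) for x in(-.011,.011) for y in(-.03,-.045)]; print('finger exp',np.array(pr).round(1),'seen',230+342/8,230+407/8)
print('mm/px',.06/( f([-.03,0,0])[0]-f([.03,0,0])[0]))
# feeder: disc and posts
S=np.load('side2.npz'); P=S['p'].astype(int)
for r0,r1 in((212,240),):
  m=(P[...,2]>110)&(P[...,0]<80)&(P[...,1]<120); m[:210]=0;m[245:]=0;m[:,:262]=0;m[:,298:]=0
  print('post cols',np.nonzero(m.sum(0)>4)[0])
from itertools import product
for a in (38,-38,142,-142):
  a=np.deg2rad(a); v=np.array([np.cos(a),np.sin(a)])*.035; c,s_=np.cos(A),np.sin(A)
  w=O+[c*v[0]-s_*v[1],s_*v[0]+c*v[1]]; print(np.rad2deg(a).round(),w.round(4),proj('side',[*w,.09])[0].round(1),proj('top',[*w,.1])[0].round(1))
save('side',S['p'],'s4',(262,205,302,240),15)
```

```text
dish cols exp 264.1102910436974 288.9970094189345 rows 188.07616641866989 196.9894931838855
seen 267.875 291.25
finger exp [[279.6 197.8]
 [278.9 200.2]
 [270.3 197.8]
 [269.4 200.2]] seen 272.75 280.875
mm/px 0.002438132961550514
post cols [266 267 268 269 270 271 272 289 290 291 292 293]
38.0 [ 0.5628 -0.1495] [290.8 213.2] [336.2 228.7]
-38.0 [ 0.5514 -0.1911] [289.1 220.3] [352.4 233.1]
142.0 [ 0.5096 -0.1349] [269.  213.2] [330.6 249.6]
-142.0 [ 0.4982 -0.1765] [266.4 220.3] [346.9 254.1]
```

View pics/s4.png

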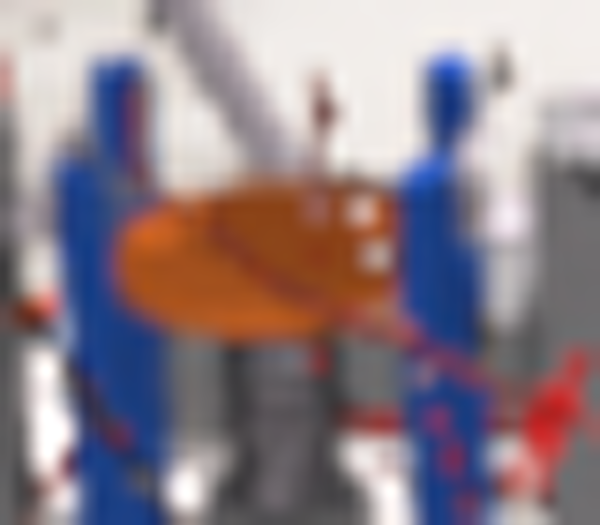

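Run:
```python
from h import *
P=np.load('side2.npz')['p'].astype(int)
for r in (188,190,191,192,193,194,195): print(r,[tuple(int(k) for k in P[r,c]) for c in list(range(263,275))+list(range(278,295))])
print([int(P[r,270:285].sum(1)[0]) for r in (185,)])
for r in (178,184,188,192): print(r,P[r,266:288].sum(1))
for r in (211,212,213): print(r,[tuple(int(k) for k in P[r,c]) for c in list(range(265,275))+list(range(288,296))])
D=np.load('side2.npz')['d']; C=cloud('side',D)
m=(C[...,2]>.145)&(C[...,2]<.175)&(C[...,1]>-.21)&(C[...,1]<-.11)&(C[...,0]>.47)&(C[...,0]<.6)
ys,xs=np.nonzero(m); print(ys.min(),ys.max(),xs.min(),xs.max())
for r in range(187,200): print(r,[(c,int(C[r,c,0]*1000),int(C[r,c,1]*1000),int(C[r,c,2]*1000)) for c in xs[ys==r][[0,-1]]] if (ys==r).any() else 0)
```

```text
188 [(237, 232, 228), (239, 234, 231), (240, 235, 232), (242, 237, 235), (245, 241, 239), (245, 241, 240), (243, 239, 238), (230, 226, 226), (173, 167, 167), (96, 93, 95), (38, 38, 42), (32, 31, 34), (73, 72, 74), (117, 114, 116), (146, 140, 141), (181, 173, 173), (211, 202, 200), (221, 212, 210), (226, 222, 221), (228, 223, 222), (227, 222, 221), (228, 223, 222), (232, 227, 226), (223, 215, 215), (152, 147, 147), (66, 62, 62), (35, 34, 39), (43, 45, 58), (52, 55, 75)]
190 [(227, 221, 216), (227, 220, 214), (228, 222, 218), (235, 229, 228), (235, 230, 231), (229, 224, 224), (227, 221, 221), (219, 207, 205), (175, 167, 166), (107, 103, 105), (42, 41, 44), (31, 31, 35), (67, 66, 68), (111, 108, 109), (138, 131, 129), (174, 161, 150), (211, 195, 181), (214, 197, 183), (215, 198, 185), (214, 198, 185), (216, 201, 189), (219, 207, 199), (223, 214, 209), (226, 219, 218), (211, 202, 200), (140, 134, 129), (53, 51, 54), (44, 45, 59), (51, 52, 71)]
191 [(219, 210, 204), (220, 209, 203), (223, 214, 209), (229, 222, 221), (231, 225, 226), (227, 222, 222), (223, 214, 209), (213, 199, 190), (181,
[... 3698 characters left out ...]
267), 506, -149, 160), (np.int64(290), 561, -164, 160)]
190 [(np.int64(267), 506, -156, 160), (np.int64(291), 562, -170, 159)]
191 [(np.int64(266), 503, -162, 160), (np.int64(290), 558, -177, 160)]
192 [(np.int64(267), 504, -171, 161), (np.int64(290), 558, -179, 158)]
193 [(np.int64(267), 504, -172, 158), (np.int64(290), 558, -176, 154)]
194 [(np.int64(267), 503, -173, 156), (np.int64(290), 557, -182, 154)]
195 [(np.int64(267), 504, -169, 152), (np.int64(289), 554, -185, 153)]
196 [(np.int64(268), 505, -174, 151), (np.int64(288), 552, -182, 150)]
197 [(np.int64(269), 508, -174, 149), (np.int64(287), 549, -184, 148)]
198 [(np.int64(271), 511, -181, 148), (np.int64(284), 542, -187, 147)]
199 0
```

Emit:
jog_arm(motion="0.001 0 0.01 0 0 0 0.5; 0.001 0 0.02 0 0 0 0.5; 0.001 0 0.03 0 0 0 0.5; 0.001 0 0.037 0 0 0 0.5; 0.001 0 0.042 0 0 0 0.5; 0.001 0 0.045 0 0 0 0.5; 0.001 0 0.048 0 0 0 0.5; 0.001 0 0.051 0 0 0 0.5; 0.001 0 0.054 0 0 0 0.5; 0.001 0 0.054 0 0 0 0.5")

```text
t: 6.25
position: [0.5284, -0.1628, 0.093]
ee_rot: [-0.421, -3.113, -0.0]
ft_force: [-0.6, 0.0, 0.2]
width: 0.0583
grip_force: 27.5
```

```bash
python3 -c "
from h import *
rel((.5305,-.163,.086))
p,d=viewer.camera('side'); np.savez('side3',p=p,d=d)
save('side',p,'s5',(255,195,305,240),15)"
```

```text
t 6.25 pos [ 0.5284 -0.1628  0.093 ] x [-0.964  0.266  0.001] y [0.266 0.964 0.   ] z [-0.001  0.    -1.   ] F [-0.6  0.   0.2] w 0.0583
(0.5305, -0.163, 0.086) -> [-0.0021  0.0003  0.007 ]
turn z -0.001
```

View pics/s5.png

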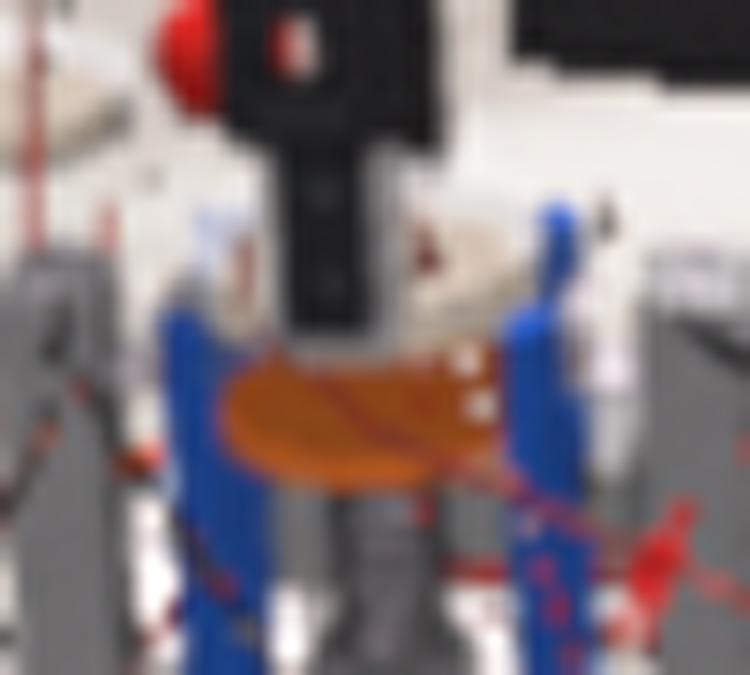

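Emit:
jog_arm(motion="-0.0015 0 0.002 0 0 0 0.5; -0.0015 0 0.004 0 0 0 0.5; -0.0015 0 0.006 0 0 0 0.5; -0.0015 0 0.006 0 0 0 0.5; -0.0015 0 0.006 0 0 0 0.6; -0.0015 0 0.006 0 0 0 0.75; -0.0015 0 0.006 0 0 0 0.8; -0.0015 0 0.006 0 0 0 0.8; -0.0015 0 0.0 0 0 0 0.8; -0.0015 0 -0.03 0 0 0 0.8")

```text
t: 7.3
position: [0.527, -0.1619, 0.1206]
ee_rot: [-0.42, -3.106, -0.003]
ft_force: [-0.2, 0.3, 0.6]
width: 0.0682
grip_force: 0.0
```

Emit:
jog_arm(motion="0 0 -0.02 0 0 0 0.4; 0 0 -0.02 0 0 0 0; 0 0 -0.02 0 0 0 0; 0 0 -0.02 0 0 0 0; 0 0 -0.02 0 0 0 0; 0 0 -0.02 0 0 0 0; 0 0 -0.02 0 0 0 0; 0 0 -0.02 0 0 0 0; 0 0 -0.02 0 0 0 0; 0 0 -0.02 0 0 0 0")

```text
t: 8.3
position: [0.5301, -0.1632, 0.1433]
ee_rot: [-0.421, -3.113, 0.0]
ft_force: [0.6, 0.3, 0.4]
width: -0.0003
grip_force: 0.0
```

```bash
python3 -c "
from h import *
rel((.5305,-.163,.101),(.5305,-.163,.075))
p,d=viewer.camera('side'); np.savez('side4',p=p,d=d)
C=cloud('side',d); 
m=(np.hypot(C[...,0]-.5305,C[...,1]+.168)<.026)&(C[...,2]>.07)&(C[...,2]<.125)
for r in range(195,235):
  q=np.nonzero(m[r])[0]
  if len(q): print(r,len(q),np.median(C[r][m[r]],0).round(3))
"
```

```text
t 8.3 pos [ 0.5301 -0.1632  0.1433] x [-0.964  0.266  0.   ] y [ 0.266  0.964 -0.   ] z [-0. -0. -1.] F [0.6 0.3 0.4] w -0.0003
(0.5305, -0.163, 0.101) -> [-0.0004  0.0003  0.0423]
(0.5305, -0.163, 0.075) -> [-0.0004  0.0003  0.0683]
turn z -0.001
210 4 [ 0.538 -0.143  0.099]
211 13 [ 0.538 -0.151  0.099]
212 17 [ 0.535 -0.154  0.098]
213 17 [ 0.534 -0.162  0.099]
214 20 [ 0.532 -0.168  0.099]
215 19 [ 0.53  -0.172  0.099]
216 18 [ 0.525 -0.179  0.099]
217 15 [ 0.526 -0.183  0.099]
218 12 [ 0.522 -0.189  0.099]
219 6 [ 0.512 -0.185  0.095]
220 9 [ 0.522 -0.188  0.092]
221 16 [ 0.526 -0.189  0.091]
222 16 [ 0.524 -0.178  0.082]
223 18 [ 0.529 -0.174  0.078]
224 16 [ 0.524 -0.177  0.077]
225 15 [ 0.525 -0.183  0.077]
226 12 [ 0.523 -0.187  0.076]
227 11 [ 0.526 -0.188  0.073]
```

Emit:
jog_arm(motion="0 0 0.02 0 0 0 0; 0 0 0.036 0 0 0 0; 0 0 0.042 0 0 0 0; 0 0 0.048 0 0 0 0; 0 0 0.053 0 0 0 0; 0 0 0.058 0 0 0 0; 0 0 0.063 0 0 0 0; 0 0 0.067 0 0 0 0; 0 0 0.069 0 0 0 0; 0 0 0.069 0 0 0 0")

```text
t: 9.35
position: [0.5313, -0.1635, 0.0754]
ee_rot: [0.42, 3.111, -0.0]
ft_force: [-0.1, 0.9, 5.5]
width: -0.0005
grip_force: 2.4
```

```bash
python3 -c "
from h import *
rel((.5305,-.163,.075))"
```

```text
t 9.35 pos [ 0.5313 -0.1635  0.0754] x [-0.964  0.265 -0.003] y [0.265 0.964 0.   ] z [ 0.003 -0.001 -1.   ] F [-0.1  0.9  5.5] w -0.0005
(0.5305, -0.163, 0.075) -> [0.0009 0.0003 0.0004]
turn z -0.001
```

Emit:
jog_arm(motion="0 0 -0.02 0 0 0 0; 0 0 -0.06 0 0 0 0; 0 0 -0.1 0 0 0 0.3; 0.01 0.03 -0.125 0 0 0 0.85; 0.03 0.07 -0.125 0 0 0 0.85; 0.045 0.11 -0.125 0 0 0 0.85; 0.06 0.15 -0.125 0 0 0 0.85; 0.06 0.15 -0.125 0 0 0 0.85; 0.06 0.15 -0.125 0 0 0 0.85; 0.06 0.15 -0.125 0 0 0 0.85")

```text
t: 10.35
position: [0.5123, -0.0033, 0.1993]
ee_rot: [0.422, 3.113, -0.001]
ft_force: [0.1, -0.2, -0.3]
width: 0.0724
grip_force: 0.0
```

```bash
cat > look.py <<'E'
from h import *
import sys
rel()
T,dt=viewer.camera('top'); S,ds=viewer.camera('side'); np.savez('topL',p=T,d=dt); np.savez('sideL',p=S,d=ds)
C=cloud('top',dt)
m=(C[...,2]>.007)&(C[...,2]<.018)&(C[...,0]>.36)&(C[...,0]<.65)&(C[...,1]>-.02)&(C[...,1]<.34)
m=cv2.morphologyEx(m.astype(np.uint8),cv2.MORPH_OPEN,np.ones((5,5)))
k,l,s,c=cv2.connectedComponentsWithStats(m)
for i in range(1,k):
  P=C[l==i]; print('low thing',s[i,4],c[i].round(1),P.mean(0).round(4),P.min(0).round(3),P.max(0).round(3),T[l==i].mean(0).round())
C=cloud('side',ds); m=(np.hypot(C[...,0]-.5305,C[...,1]+.168)<.026)&(C[...,2]>.06)&(C[...,2]<.13)
h=np.bincount((C[m][:,2]*1000).round().astype(int)); print('column z hist',[(i,v) for i,v in enumerate(h) if v>4])
E
python3 look.py
```

```text
t 10.35 pos [ 0.5123 -0.0033  0.1993] x [-0.964  0.266 -0.   ] y [ 0.266  0.964 -0.001] z [ 0.    -0.001 -1.   ] F [ 0.1 -0.2 -0.3] w 0.0724
turn z -0.001
low thing 148 [184.8 254.5] [0.4921 0.2699 0.0112] [0.471 0.255 0.007] [0.513 0.283 0.016] [167. 162. 144.]
column z hist [(66, np.int64(6)), (67, np.int64(7)), (69, np.int64(5)), (70, np.int64(7)), (74, np.int64(6)), (75, np.int64(6)), (80, np.int64(18)), (81, np.int64(50)), (82, np.int64(51)), (83, np.int64(7))]
```

```bash
python3 -c "
from h import *
T=np.load('topL.npz')['p'];save('top',T,'tL',(150,180,360,320),3.7)"
```

```text
(no output)
```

View pics/tL.png

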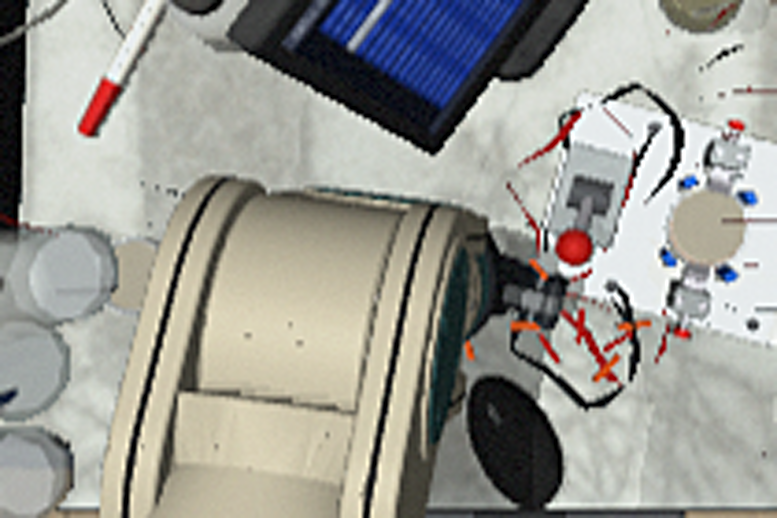

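The dish is latched at crop (708,228). The arm hides B in the top view, so I'll check from the side whether B moved.

```bash
python3 -c "
from h import *
for f in('side0','sideL'):
  Z=np.load(f+'.npz')
  for nm,a in dict(B=(.492,.156,.012,.03),A=(.493,.265,.012,.03)).items(): q,c=fit('side',Z['p'],*a); print(f,nm,q.round(4),c)
D=cv2.absdiff(np.load('side0.npz')['p'],np.load('sideL.npz')['p']).sum(2)
print(D[183:215,240:264].mean(),[int(v) for v in D[200:210,240:268].mean(0)])
rel((.492,.156,.06),(.492,.156,-.001))"
```

```text
side0 B [0.4924 0.1387] 88.0
side0 A [0.5    0.2553] 89.5
sideL B [0.4766 0.1647] 90.0
sideL A [0.5    0.2553] 89.5
18.49609375 [30, 34, 33, 31, 35, 30, 24, 18, 17, 18, 17, 15, 17, 17, 19, 21, 25, 29, 27, 27, 31, 46, 57, 36, 39, 42, 38, 36]
t 10.45 pos [ 0.5123 -0.0038  0.1993] x [-0.964  0.267 -0.   ] y [ 0.267  0.964 -0.   ] z [ 0. -0. -1.] F [0.5 0.2 0.5] w 0.0724
(0.492, 0.156, 0.06) -> [0.0623 0.1486 0.1392]
(0.492, 0.156, -0.001) -> [0.0623 0.1486 0.2002]
turn z -0.002
```

Emit:
jog_arm(motion="-0.01 -0.04 0 0 0 0 0.35; -0.025 -0.085 0 0 0 -0.1 0.35; -0.04 -0.13 0 0 0 -0.2 0.35; -0.06 -0.175 0 0 0 -0.268 0.35; -0.075 -0.22 0 0 0 -0.268 0.35; -0.09 -0.265 0 0 0 -0.268 0.35; -0.105 -0.31 0.0 0 0 -0.268 0.35; -0.12 -0.352 0.03 0 0 -0.268 0.35; -0.12 -0.352 0.07 0 0 -0.268 0.35; -0.12 -0.352 0.09 0 0 -0.268 0.35")

```text
t: 11.45
position: [0.5317, -0.3761, 0.1053]
ee_rot: [-0.009, -3.138, -0.004]
ft_force: [0.2, 1.1, -0.7]
width: 0.0297
grip_force: 0.0
```

Run:
```python
from h import *
exec(open('look.py').read().split('rel()')[1])
rel((.534,-.375,.04))
q=[fit('top',T,x,y,.012,.03) for x,y in ((.4766,.17),)]; print(q)
```

```text
low thing 280 [186.9 254.2] [0.4929 0.2641 0.0113] [0.465 0.241 0.007] [0.521 0.286 0.018] [170. 166. 151.]
low thing 39 [225.9 246.6] [0.5139 0.1551 0.0114] [0.507 0.146 0.007] [0.521 0.164 0.015] [168. 166. 152.]
low thing 188 [224.9 256.9] [0.4853 0.1575 0.0114] [0.463 0.129 0.008] [0.502 0.186 0.015] [174. 170. 154.]
column z hist [(66, np.int64(8)), (67, np.int64(6)), (68, np.int64(9)), (74, np.int64(5)), (78, np.int64(5)), (80, np.int64(14)), (81, np.int64(38)), (82, np.int64(39)), (83, np.int64(11))]
t 11.55 pos [ 0.5306 -0.3734  0.1045] x [-1.     0.004  0.007] y [0.004 1.    0.006] z [-0.007  0.006 -1.   ] F [-0.3  0.4 -0.8] w 0.0301
(0.534, -0.375, 0.04) -> [-0.0038 -0.0019  0.0644]
turn z 0.264
[(array([0.48918454, 0.15835511]), 298.5)]
```

Emit:
jog_arm(motion="0 0 0.02 0 0 0 0.35; 0 0 0.04 0 0 0 0.35; 0 0 0.058 0 0 0 0.35; 0 0 0.069 0 0 0 0.35; 0 0 0.069 0 0 0 0.35; 0 0 0.069 0 0 0 0.1; 0 0 0.069 0 0 0 0.05; 0 0 0.069 0 0 0 0.05; 0 0 0.069 0 0 0 0.05; 0 0 0.05 0 0 0 0.05", newtons=25)

```text
t: 12.55
position: [0.533, -0.3738, 0.0575]
ee_rot: [-0.002, -3.139, -0.0]
ft_force: [0.2, -1.1, -1.4]
width: 0.0128
grip_force: 25.3
```

```bash
python3 -c "
from h import *
rel()
c,s=np.cos(A),np.sin(A)
for i,f in enumerate((-.051,-.017,.017,.051)):
  v=np.array([f,-.095]); print(i,(O+[c*v[0]-s*v[1],s*v[0]+c*v[1]]).round(4))"
```

```text
t 12.55 pos [ 0.533  -0.3738  0.0575] x [-1.     0.001  0.003] y [0.001 1.    0.   ] z [-0.003  0.    -1.   ] F [ 0.2 -1.1 -1.4] w 0.0128
turn z 0.267
0 [ 0.4562 -0.2411]
1 [ 0.489  -0.2501]
2 [ 0.5217 -0.2591]
3 [ 0.5545 -0.2681]
```

Emit:
jog_arm(motion="0 0 -0.035 0 0 0 0.05; 0 0 -0.07 0 0 0 0.05; 0 0.03 -0.075 0 0 0 0.05; -0.008 0.06 -0.075 0 0 0 0.05; -0.016 0.09 -0.075 0 0 0 0.05; -0.0205 0.107 -0.075 0 0 0 0.05; -0.0205 0.107 -0.065 0 0 0 0.05; -0.0205 0.107 -0.055 0 0 0 0.05; -0.0205 0.107 -0.05 0 0 0 0.05; -0.0205 0.107 -0.05 0 0 0 0.05")

```text
t: 13.55
position: [0.5535, -0.2673, 0.1074]
ee_rot: [-0.003, -3.139, -0.002]
ft_force: [-0.8, 0.2, 0.0]
width: 0.0132
grip_force: 24.6
```

Run:
```python
from h import *
rel((.5545,-.2681,.055))
p,d=viewer.camera('side'); np.savez('side5',p=p,d=d)
s=observe(); M=R.from_rotvec(s['ee_rot']).as_matrix(); f=lambda v:proj('side',s['position']+M@np.array(v))[0].round(1)
print('finger',f([-.011,-.015,.0]),f([.011,-.015,0]),'vial bot',f([-.007,0,.034]),f([.007,0,.034]),'cen',f([0,0,.034]))
d0=np.load('top0.npz')['d']; C=cloud('top',d0); m=(C[...,2]<.036)&(C[...,2]>.012)&(abs(C[...,1]+.2546)<.035)&(C[...,0]>.43)&(C[...,0]<.58)
k,l,st,c=cv2.connectedComponentsWithStats(m.astype(np.uint8))
for i in range(1,k):
  if st[i,4]>5: print(st[i,4],C[l==i].mean(0).round(4))
T=np.load('top0.npz')['p']
for h in((.4562,-.2411),(.489,-.2501),(.5217,-.2591),(.5545,-.2681)): print(proj('top',[*h,.048])[0].round(1),proj('side',[*h,.048])[0].round(1))
a=cv2.resize(T[225:280,350:400,::-1],None,fx=8,fy=8,interpolation=cv2.INTER_CUBIC); b=cv2.resize(p[215:275,255:305,::-1],None,fx=8,fy=8,interpolation=cv2.INTER_CUBIC)[:480]
cv2.imwrite('pics/v1.png',np.hstack([cv2.copyMakeBorder(a,0,480-440,0,0,0),b]))
```

```text
t 13.55 pos [ 0.5535 -0.2673  0.1074] x [-1.     0.002  0.003] y [0.002 1.    0.001] z [-0.003  0.001 -1.   ] F [-0.8  0.2  0. ] w 0.0132
(0.5545, -0.2681, 0.055) -> [-0.0012 -0.0009  0.0524]
turn z 0.266
finger [301.6 228.9] [291.8 230. ] vial bot [299.1 239.7] [293.  240.4] cen [296.  240.1]
20 [ 0.5587 -0.2502  0.0221]
51 [ 0.5554 -0.2715  0.0201]
13 [ 0.5194 -0.2398  0.0252]
49 [ 0.5222 -0.2626  0.0198]
16 [ 0.4862 -0.2307  0.0247]
51 [ 0.4887 -0.2536  0.02  ]
10 [ 0.4564 -0.2228  0.0247]
50 [ 0.4551 -0.2444  0.0203]
[369.6 268.6] [252.7 250.2]
[372.7 256.3] [267.4 250.2]
[375.9 244.1] [282.  250.3]
[379.  231.9] [296.7 250.3]
```

View pics/v1.png

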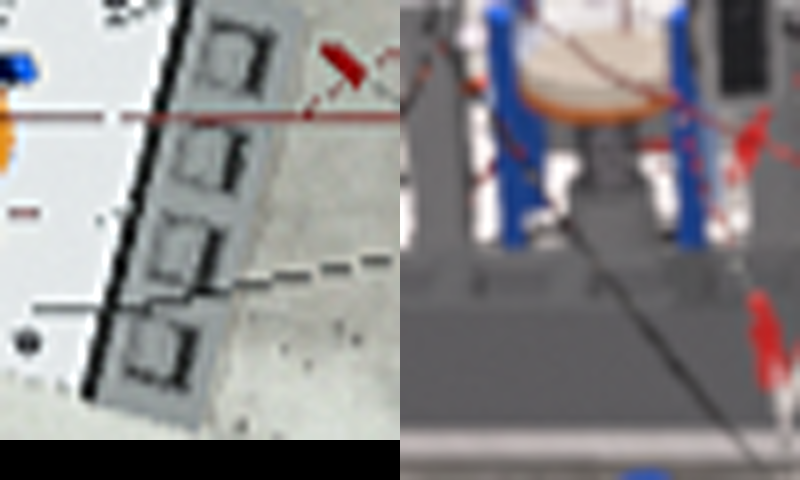

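Emit:
jog_arm(motion="0 0 0.01 0 0 0 0.05; 0 0 0.02 0 0 0 0.05; 0 0 0.03 0 0 0 0.05; 0 0 0.04 0 0 0 0.05; 0 0 0.05 0 0 0 0.05; 0 0 0.0565 0 0 0 0.05; 0 0 0.0565 0 0 0 0.05; 0 0 0.0565 0 0 0 0.05; 0 0 0.0565 0 0 0 0.05; 0 0 0.0565 0 0 0 0.05")

```text
t: 14.6
position: [0.5552, -0.2671, 0.0528]
ee_rot: [0.001, 3.141, -0.001]
ft_force: [1.5, -0.7, -0.4]
width: 0.013
grip_force: 24.5
```

Emit:
jog_arm(motion="0 0 0 0 0 0 0.35; 0 0 0 0 0 0 0.35; 0 0 -0.02 0 0 0 0.35; 0 0 -0.06 0 0 0 0.35; 0.005 -0.03 -0.075 0 0 0 0.35; 0.012 -0.075 -0.075 0 0 0 0.35; 0.0205 -0.12 -0.075 0 0 0 0.35; 0.0205 -0.153 -0.06 0 0 0 0.35; 0.0205 -0.153 -0.045 0 0 0 0.35; 0.0205 -0.153 -0.045 0 0 0 0.35")

```text
t: 15.6
position: [0.5317, -0.4184, 0.0944]
ee_rot: [-0.004, -3.137, -0.008]
ft_force: [-0.6, 0.7, -0.8]
width: 0.0301
grip_force: 0.0
```

Emit:
jog_arm(motion="0 0 0.02 0 0 0 0.35; 0 0 0.04 0 0 0 0.35; 0 0 0.057 0 0 0 0.35; 0 0 0.057 0 0 0 0.35; 0 0 0.057 0 0 0 0.1; 0 0 0.057 0 0 0 0.05; 0 0 0.057 0 0 0 0.05; 0 0 0.057 0 0 0 0.05; 0 0 0.03 0 0 0 0.05; 0 0 0 0 0 0 0.05")

```text
t: 16.6
position: [0.5333, -0.4191, 0.0972]
ee_rot: [-0.002, -3.139, -0.003]
ft_force: [0.8, -0.2, 0.8]
width: 0.0131
grip_force: 24.5
```

Run:
```python
from h import *
rel((.5217,-.2591,.052))
p,d=viewer.camera('side'); np.savez('side6',p=p,d=d); C=cloud('side',d)
for h in((.4562,-.2411),(.489,-.2501),(.5217,-.2591),(.5545,-.2681)):
  m=(np.hypot(C[...,0]-h[0],C[...,1]-h[1])<.011)&(C[...,2]>.052)&(C[...,2]<.13); print(h,m.sum(),C[m].max(0).round(3) if m.any() else '')
```

```text
t 16.6 pos [ 0.5333 -0.4191  0.0972] x [-1.     0.001  0.002] y [0.001 1.    0.002] z [-0.002  0.002 -1.   ] F [ 0.8 -0.2  0.8] w 0.0131
(0.5217, -0.2591, 0.052) -> [0.0116 0.1599 0.0456]
turn z 0.267
(0.4562, -0.2411) 0 
(0.489, -0.2501) 8 [ 0.486 -0.242  0.115]
(0.5217, -0.2591) 5 [ 0.531 -0.251  0.112]
(0.5545, -0.2681) 1 [ 0.549 -0.265  0.061]
```

Emit:
jog_arm(motion="0 0 -0.03 0 0 0 0.05; 0.002 0.04 -0.035 0 0 0 0.05; 0.006 0.085 -0.035 0 0 0 0.05; 0.01 0.13 -0.035 0 0 0 0.05; 0.0123 0.162 -0.035 0 0 0 0.05; 0.0123 0.162 -0.025 0 0 0 0.05; 0.0123 0.162 -0.015 0 0 0 0.05; 0.0123 0.162 -0.005 0 0 0 0.05; 0.0123 0.162 0.002 0 0 0 0.05; 0.0123 0.162 0.005 0 0 0 0.05")

```text
t: 17.65
position: [0.5214, -0.2585, 0.0913]
ee_rot: [-0.003, -3.14, -0.002]
ft_force: [0.6, 0.4, -0.2]
width: 0.0128
grip_force: 24.5
```

Emit:
jog_arm(motion="0 0 0.01 0 0 0 0.05; 0 0 0.02 0 0 0 0.05; 0 0 0.03 0 0 0 0.05; 0 0 0.038 0 0 0 0.05; 0 0 0.04 0 0 0 0.05; 0 0 0.04 0 0 0 0.05; 0 0 0.04 0 0 0 0.05; 0 0 0.04 0 0 0 0.05; 0 0 0.04 0 0 0 0.05; 0 0 0.04 0 0 0 0.05")

```text
t: 18.65
position: [0.5221, -0.2577, 0.0528]
ee_rot: [0.001, 3.141, 0.0]
ft_force: [-0.1, -0.1, 0.2]
width: 0.0127
grip_force: 24.5
```

Emit:
jog_arm(motion="0 0 0 0 0 0 0.35; 0 0 0 0 0 0 0.35; 0 0 -0.02 0 0 0 0.35; 0 0 -0.06 0 0 0 0.35; 0.003 -0.03 -0.075 0 0 0 0.35; 0.008 -0.07 -0.075 0 0 0 0.35; 0.0147 -0.115 -0.075 0 0 0 0.35; 0.0147 -0.14 -0.06 0 0 0 0.35; 0.0147 -0.14 -0.045 0 0 0 0.35; 0.0147 -0.14 -0.045 0 0 0 0.35")

```text
t: 19.65
position: [0.5052, -0.3964, 0.0948]
ee_rot: [-0.003, -3.137, -0.007]
ft_force: [-0.5, 1.2, 1.0]
width: 0.0297
grip_force: 0.0
```

Emit:
jog_arm(motion="0 0 0.02 0 0 0 0.35; 0 0 0.04 0 0 0 0.35; 0 0 0.057 0 0 0 0.35; 0 0 0.057 0 0 0 0.35; 0 0 0.057 0 0 0 0.1; 0 0 0.057 0 0 0 0.05; 0 0 0.057 0 0 0 0.05; 0 0 0.057 0 0 0 0.05; 0 0 0.03 0 0 0 0.05; 0 0 0 0 0 0 0.05")

```text
t: 20.65
position: [0.5064, -0.3971, 0.0974]
ee_rot: [-0.001, -3.14, -0.003]
ft_force: [-0.3, -0.0, 0.4]
width: 0.0129
grip_force: 24.5
```

Emit:
jog_arm(motion="0 0 -0.03 0 0 0 0.05; 0.004 0.04 -0.035 0 0 0 0.05; 0.009 0.08 -0.035 0 0 0 0.05; 0.014 0.12 -0.035 0 0 0 0.05; 0.018 0.149 -0.035 0 0 0 0.05; 0.018 0.149 -0.025 0 0 0 0.05; 0.018 0.149 -0.015 0 0 0 0.05; 0.018 0.149 -0.005 0 0 0 0.05; 0.018 0.149 0.002 0 0 0 0.05; 0.018 0.149 0.005 0 0 0 0.05")

```text
t: 21.65
position: [0.4888, -0.2493, 0.0913]
ee_rot: [-0.003, -3.14, -0.002]
ft_force: [-0.5, 0.4, -0.0]
width: 0.0127
grip_force: 24.5
```

Next I lower the last vial and release it, then back off up and +y, turning back to the feeder's orientation.

Emit:
jog_arm(motion="0 0 0.01 0 0 0 0.05; 0 0 0.02 0 0 0 0.05; 0 0 0.03 0 0 0 0.05; 0 0 0.038 0 0 0 0.05; 0 0 0.04 0 0 0 0.05; 0 0 0.04 0 0 0 0.05; 0 0 0.04 0 0 0 0.05; 0 0 0.04 0 0 0 0.35; 0 0 0.04 0 0 0 0.35; 0 0 0.02 0 0 0 0.35")

```text
t: 22.65
position: [0.487, -0.2473, 0.0706]
ee_rot: [-0.001, -3.137, -0.005]
ft_force: [-0.4, 0.2, -0.9]
width: 0.0301
grip_force: 0.0
```

Emit:
jog_arm(motion="0 0 -0.04 0 0 0 0.35; 0 0 -0.085 0 0 0.1 0.35; 0 -0.02 -0.12 0 0 0.2 0.85; 0 -0.06 -0.12 0 0 0.267 0.85; 0 -0.11 -0.12 0 0 0.267 0.85; 0 -0.15 -0.12 0 0 0.267 0.85; 0 -0.15 -0.12 0 0 0.267 0.85; 0 -0.15 -0.12 0 0 0.267 0.85; 0 -0.15 -0.12 0 0 0.267 0.85; 0 -0.15 -0.12 0 0 0.267 0.85")

```text
t: 23.65
position: [0.4892, -0.3974, 0.1927]
ee_rot: [-0.417, -3.113, -0.001]
ft_force: [1.0, 0.1, 0.2]
width: 0.0725
grip_force: 0.0
```

Run:
```python
exec(open('look.py').read())
rel((.492,.1565,.06),(.492,.1565,-.001))
print(fit('top',T,.492,.157,.012,.03),fit('top',np.load('top0.npz')['p'],.492,.157,.012,.03))
a=cv2.resize(T[215:280,170:400,::-1],None,fx=3.4,fy=3.4,interpolation=cv2.INTER_CUBIC); b=cv2.resize(S[190:290,230:330,::-1],None,fx=3.7,fy=3.7,interpolation=cv2.INTER_CUBIC)
cv2.imwrite('pics/v2.png',np.vstack([a,cv2.copyMakeBorder(b,0,0,0,a.shape[1]-b.shape[1],0)]))
```

```text
t 23.65 pos [ 0.4892 -0.3974  0.1927] x [-0.965  0.263  0.001] y [0.263 0.965 0.001] z [-0.     0.001 -1.   ] F [1.  0.1 0.2] w 0.0725
turn z 0.002
low thing 261 [187.4 254.7] [0.4913 0.2626 0.0112] [0.465 0.241 0.007] [0.521 0.286 0.018] [172. 169. 153.]
low thing 44 [226.4 246.6] [0.5137 0.1539 0.0112] [0.507 0.143 0.008] [0.521 0.164 0.014] [171. 169. 155.]
low thing 165 [225.  255.5] [0.4892 0.1573 0.0116] [0.471 0.132 0.008] [0.504 0.186 0.018] [176. 172. 155.]
column z hist [(66, np.int64(9)), (67, np.int64(6)), (68, np.int64(7)), (69, np.int64(6)), (73, np.int64(6)), (74, np.int64(5)), (77, np.int64(5)), (78, np.int64(8)), (80, np.int64(14)), (81, np.int64(30)), (82, np.int64(35)), (83, np.int64(10))]
t 23.75 pos [ 0.4893 -0.3976  0.1929] x [-0.965  0.263  0.   ] y [0.263 0.965 0.   ] z [-0.  0. -1.] F [ 0.5 -0.2 -0.3] w 0.0728
(0.492, 0.1565, 0.06) -> [0.1433 0.5352 0.133 ]
(0.492, 0.1565, -0.001) -> [0.1432 0.5352 0.194 ]
turn z 0.002
(array([0.49288038, 0.15497895]), 355.5) (array([0.49256622, 0.15525048]), 362.0)
```

View pics/v2.png

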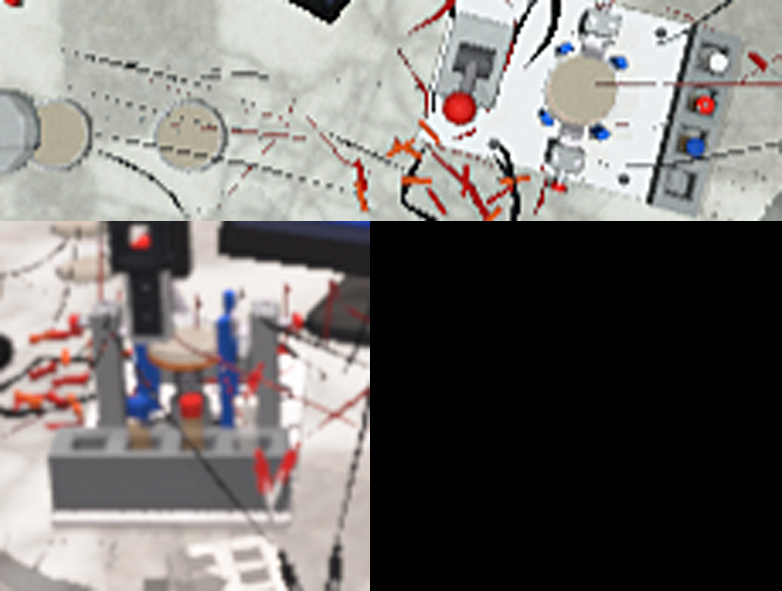

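All three vials are seated, with caps at crop (717,62), (704,104) and (694,147). The dish is latched, and B at (190,133) hasn't moved. Next is B.

Emit:
jog_arm(motion="0.013 0.047 0 0 0 0 0.85; 0.026 0.094 0 0 0 0 0.85; 0.039 0.141 0 0 0 0 0.85; 0.052 0.188 0 0 0 0 0.85; 0.065 0.235 0 0 0 0 0.85; 0.077 0.282 0 0 0 0 0.85; 0.089 0.329 0 0 0 0 0.85; 0.101 0.376 0 0 0 0 0.85; 0.113 0.423 0 0 0 0 0.85; 0.125 0.47 0.0 0 0 0 0.85")

```text
t: 24.75
position: [0.4924, 0.09, 0.1933]
ee_rot: [0.418, 3.113, 0.0]
ft_force: [1.3, -0.0, 0.0]
width: 0.0728
grip_force: 0.0
```

Emit:
jog_arm(motion="0.013 0.04 0.02 0 0 0 0.85; 0.0182 0.065 0.05 0 0 0 0.85; 0.0182 0.065 0.09 0 0 0 0.85; 0.0182 0.065 0.12 0 0 0 0.85; 0.0182 0.065 0.13 0 0 0 0.85; 0.0182 0.065 0.13 0 0 0 0.85; 0.0182 0.065 0.13 0 0 0 0.85; 0.0182 0.065 0.13 0 0 0 0.85; 0.0182 0.065 0.13 0 0 0 0.85; 0.0182 0.065 0.13 0 0 0 0.85")

```text
t: 25.75
position: [0.4937, 0.155, 0.064]
ee_rot: [0.42, 3.111, 0.001]
ft_force: [0.4, 0.3, 0.1]
width: 0.0728
grip_force: 0.0
```

Run:
```python
from h import *
rel((.492,.1555,-.001))
S=viewer.camera('side')[0]; D=cv2.absdiff(S,np.load('sideL.npz')['p']).sum(2); print(D[198:212,240:262].mean(), fit('side',S,.492,.156,.012,.03),fit('side',np.load('sideL.npz')['p'],.492,.156,.012,.03))
```

```text
t 25.75 pos [0.4937 0.155  0.064 ] x [-0.964  0.265 -0.002] y [0.265 0.964 0.001] z [ 0.002  0.    -1.   ] F [0.4 0.3 0.1] w 0.0728
(0.492, 0.1555, -0.001) -> [ 0.0019 -0.      0.065 ]
turn z -0.0
153.26623376623377 (array([0.48453519, 0.16572591]), 70.5) (array([0.47655153, 0.16470324]), 90.0)
```

Emit:
jog_arm(motion="0.0012 0 0.02 0 0 0 0.85; 0.0012 0 0.04 0 0 0 0.85; 0.0012 0 0.058 0 0 0 0.85; 0.0012 0 0.063 0 0 0 0.85; 0.0012 0 0.063 0 0 0 0.85; 0.0012 0 0.063 0 0 0 0.5; 0.0012 0 0.063 0 0 0 0.5; 0.0012 0 0.063 0 0 0 0.5; 0.0012 0 0.063 0 0 0 0.5; 0.0012 0 0.063 0 0 0 0.5")

```text
t: 26.8
position: [0.4926, 0.1554, 0.001]
ee_rot: [0.419, 3.111, 0.001]
ft_force: [-0.7, 0.4, 5.6]
width: 0.0578
grip_force: 27.3
```

```bash
python3 -c "
from h import *
rel((.5305,-.163,.148))"
```

```text
t 26.8 pos [0.4926 0.1554 0.001 ] x [-0.964  0.265 -0.002] y [0.265 0.964 0.001] z [ 0.002  0.    -1.   ] F [-0.7  0.4  5.6] w 0.0578
(0.5305, -0.163, 0.148) -> [-0.1211 -0.2969 -0.147 ]
turn z 0.0
```

Emit:
jog_arm(motion="0 0 -0.04 0 0 0 0.5; 0 0 -0.085 0 0 0 0.5; 0 0 -0.13 0 0 0 0.5; -0.015 -0.04 -0.155 0 0 0 0.5; -0.033 -0.085 -0.155 0 0 0 0.5; -0.051 -0.13 -0.155 0 0 0 0.5; -0.069 -0.175 -0.155 0 0 0 0.5; -0.087 -0.22 -0.155 0 0 0 0.5; -0.105 -0.265 -0.155 0 0 0 0.5; -0.121 -0.297 -0.155 0 0 0 0.5")

```text
t: 27.8
position: [0.5296, -0.166, 0.155]
ee_rot: [0.422, 3.112, -0.001]
ft_force: [0.3, 1.2, -0.5]
width: 0.0583
grip_force: 27.3
```

Emit:
jog_arm(motion="0 0 0.01 0 0 0 0.5; 0 0 0.02 0 0 0 0.5; 0 0 0.03 0 0 0 0.5; 0 0 0.03 0 0 0 0.5; 0 0 0.03 0 0 0 0.5; 0 0 0.03 0 0 0 0.5; 0 0 0.03 0 0 0 0.5; 0 0 0.03 0 0 0 0.5; 0 0 0.03 0 0 0 0.5; 0 0 0.03 0 0 0 0.5")

```text
t: 28.8
position: [0.5298, -0.1632, 0.125]
ee_rot: [0.419, 3.113, -0.0]
ft_force: [-0.4, -0.8, 1.2]
width: 0.0581
grip_force: 27.3
```

Run:
```python
from h import *
rel((.5305,-.163,.105))
S,d=viewer.camera('side'); np.savez('side7',p=S,d=d); C=cloud('side',d); s=observe(); p=s['position']; M=R.from_rotvec(s['ee_rot']).as_matrix()
m=(C[...,2]>p[2]-.002)&(C[...,2]<p[2]+.022)&(abs(C[...,1]-p[1])<.04)&(abs(C[...,0]-p[0])<.045)
ys,xs=np.nonzero(m); print('dish cols',[(r,xs[ys==r].min(),xs[ys==r].max()) for r in np.unique(ys)])
th=np.linspace(0,6.28,100); pr=proj('side',[p+M@np.array([.03*np.cos(a),.03*np.sin(a),-.008]) for a in th]); print('exp',pr.min(0),pr.max(0))
g=S.astype(int).sum(2); r=int(proj('side',p+M@np.array([0,-.04,-.015]))[0][1]); print(r,[(c,int(g[r,c])) for c in range(264,294)])
print([proj('side',p+M@np.array([x,-.04,-.015]))[0].round(1) for x in(.011,-.011)])
```

```text
t 28.8 pos [ 0.5298 -0.1632  0.125 ] x [-0.964  0.265 -0.   ] y [ 0.265  0.964 -0.   ] z [ 0. -0. -1.] F [-0.4 -0.8  1.2] w 0.0581
(0.5305, -0.163, 0.105) -> [-0.0006  0.0004  0.02  ]
turn z 0.0
dish cols [(np.int64(191), np.int64(282), np.int64(284)), (np.int64(192), np.int64(282), np.int64(284)), (np.int64(193), np.int64(282), np.int64(284)), (np.int64(194), np.int64(282), np.int64(285)), (np.int64(195), np.int64(282), np.int64(284)), (np.int64(196), np.int64(271), np.int64(287)), (np.int64(197), np.int64(269), np.int64(289)), (np.int64(198), np.int64(267), np.int64(290)), (np.int64(199), np.int64(266), np.int64(290)), (np.int64(200), np.int64(266), np.int64(290)), (np.int64(201), np.int64(266), np.int64(290)), (np.int64(202), np.int64(266), np.int64(290)), (np.int64(203), np.int64(266), np.int64(289)), (np.int64(204), np.int64(267), np.int64(289)), (np.int64(205), np.int64(267), np.int64(288)), (np.int64(206), np.int64(268), np.int64(286)), (np.int64(207), np.int64(270), np.int64(284)), (np.int64(208), np.int64(275), np.int64(277))]
exp [265.25866265 196.14026696] [289.97582766 205.40544476]
204 [(264, 619), (265, 616), (266, 585), (267, 523), (268, 466), (269, 466), (270, 482), (271, 500), (272, 475), (273, 349), (274, 193), (275, 148), (276, 149), (277, 148), (278, 156), (279, 214), (280, 323), (281, 405), (282, 449), (283, 470), (284, 462), (285, 456), (286, 467), (287, 529), (288, 623), (289, 686), (290, 708), (291, 710), (292, 709), (293, 709)]
[array([270.7, 204.3]), array([280. , 204.3])]
```

Emit:
jog_arm(motion="-0.0025 0 0.005 0 0 0 0.5; -0.0025 0 0.01 0 0 0 0.5; -0.0025 0 0.014 0 0 0 0.5; -0.0025 0 0.018 0 0 0 0.5; -0.0025 0 0.022 0 0 0 0.5; -0.0025 0 0.026 0 0 0 0.5; -0.0025 0 0.03 0 0 0 0.5; -0.0025 0 0.034 0 0 0 0.5; -0.0025 0 0.035 0 0 0 0.5; -0.0025 0 0.035 0 0 0 0.5")

```text
t: 29.85
position: [0.5319, -0.1637, 0.0896]
ee_rot: [-0.419, -3.113, -0.0]
ft_force: [0.2, -0.5, -0.3]
width: 0.0575
grip_force: 27.3
```

```bash
cat > col.py <<'E'
from h import *
rel((.5305,-.163,.075))
S,d=viewer.camera('side'); np.savez('side8',p=S,d=d); C=cloud('side',d)
m=(np.hypot(C[...,0]-.5305,C[...,1]+.168)<.034)&(C[...,2]>.07)&(C[...,2]<.125)
for r in range(200,235):
  q=np.nonzero(m[r])[0]
  if len(q): print(r,q.min(),q.max(),np.median(C[r][m[r]],0).round(3))
E
python3 col.py
```

```text
t 29.85 pos [ 0.5319 -0.1637  0.0896] x [-0.964  0.265  0.   ] y [0.265 0.964 0.   ] z [-0.  0. -1.] F [ 0.2 -0.5 -0.3] w 0.0575
(0.5305, -0.163, 0.075) -> [0.0015 0.0003 0.0146]
turn z 0.0
200 279 284 [ 0.542 -0.139  0.124]
201 278 284 [ 0.536 -0.137  0.121]
203 286 286 [ 0.553 -0.143  0.116]
204 284 284 [ 0.548 -0.139  0.112]
208 284 284 [ 0.548 -0.139  0.102]
209 270 288 [ 0.548 -0.147  0.102]
210 271 290 [ 0.546 -0.153  0.101]
211 269 291 [ 0.545 -0.161  0.102]
212 268 291 [ 0.537 -0.165  0.101]
213 268 291 [ 0.536 -0.172  0.102]
214 267 291 [ 0.536 -0.178  0.102]
215 266 291 [ 0.526 -0.182  0.101]
216 266 290 [ 0.517 -0.185  0.101]
217 266 288 [ 0.517 -0.187  0.1  ]
218 268 289 [ 0.517 -0.188  0.097]
219 267 293 [ 0.525 -0.191  0.096]
220 268 289 [ 0.526 -0.187  0.093]
221 268 293 [ 0.527 -0.18   0.088]
222 268 293 [ 0.528 -0.177  0.082]
223 267 289 [ 0.524 -0.183  0.082]
224 268 289 [ 0.523 -0.186  0.081]
225 267 289 [ 0.52  -0.187  0.079]
226 266 290 [ 0.523 -0.19   0.077]
227 267 285 [ 0.522 -0.19   0.075]
228 268 286 [ 0.526 -0.19   0.072]
229 282 282 [ 0.533 -0.193  0.07 ]
```

No contact, and the dish is level. I'll release it, shut the fingers and check that it rests well.

Emit:
jog_arm(motion="0 0 0.001 0 0 0 0.6; 0 0 0.001 0 0 0 0.7; 0 0 0.001 0 0 0 0.8; 0 0 0.001 0 0 0 0.8; 0 0 -0.01 0 0 0 0.8; 0 0 -0.04 0 0 0 0.8; 0.0015 0 -0.055 0 0 0 0.5; 0.0015 0 -0.055 0 0 0 0; 0.0015 0 -0.055 0 0 0 0; 0.0015 0 -0.055 0 0 0 0")

```text
t: 30.9
position: [0.5298, -0.1631, 0.1439]
ee_rot: [-0.419, -3.112, -0.001]
ft_force: [0.0, 0.0, -0.6]
width: 0.0103
grip_force: 0.0
```

```bash
python3 col.py
```

```text
t 30.9 pos [ 0.5298 -0.1631  0.1439] x [-0.964  0.265  0.002] y [0.265 0.964 0.   ] z [-0.002  0.001 -1.   ] F [ 0.   0.  -0.6] w 0.0103
(0.5305, -0.163, 0.075) -> [-0.0007  0.0002  0.0689]
turn z 0.0
209 271 285 [ 0.538 -0.137  0.1  ]
210 271 288 [ 0.535 -0.144  0.099]
211 269 290 [ 0.535 -0.151  0.099]
212 269 291 [ 0.536 -0.157  0.099]
213 268 291 [ 0.533 -0.163  0.099]
214 267 291 [ 0.533 -0.168  0.099]
215 266 291 [ 0.53  -0.174  0.099]
216 266 290 [ 0.527 -0.179  0.1  ]
217 266 289 [ 0.525 -0.185  0.099]
218 267 288 [ 0.525 -0.188  0.098]
219 268 288 [ 0.525 -0.19   0.096]
220 266 288 [ 0.522 -0.19   0.093]
221 267 289 [ 0.526 -0.189  0.09 ]
222 268 293 [ 0.524 -0.181  0.084]
223 268 289 [ 0.525 -0.182  0.082]
224 268 289 [ 0.524 -0.187  0.081]
225 268 287 [ 0.521 -0.189  0.079]
226 268 289 [ 0.523 -0.191  0.078]
227 267 285 [ 0.521 -0.191  0.075]
228 267 285 [ 0.522 -0.19   0.072]
229 279 279 [ 0.526 -0.191  0.07 ]
```

Emit:
jog_arm(motion="0 0 0.02 0 0 0 0; 0 0 0.036 0 0 0 0; 0 0 0.042 0 0 0 0; 0 0 0.048 0 0 0 0; 0 0 0.053 0 0 0 0; 0 0 0.058 0 0 0 0; 0 0 0.063 0 0 0 0; 0 0 0.067 0 0 0 0; 0 0 0.0695 0 0 0 0; 0 0 0.0695 0 0 0 0")

```text
t: 31.95
position: [0.5316, -0.1634, 0.0768]
ee_rot: [0.419, 3.112, 0.0]
ft_force: [-1.1, 2.1, 6.8]
width: -0.0002
grip_force: 3.0
```

Emit:
jog_arm(motion="0 0 0 0 0 0 0; 0 0 0 0 0 0 0; 0 0 -0.02 0 0 0 0; 0 0 -0.06 0 0 0 0; 0 0 -0.1 0 0 0 0; 0 -0.03 -0.12 0 0 0 0; 0 -0.07 -0.12 0 0 0 0; 0 -0.11 -0.12 0 0 0 0; 0 -0.13 -0.12 0 0 0 0; 0 -0.13 -0.12 0 0 0 0")

```text
t: 32.95
position: [0.496, -0.2916, 0.1957]
ee_rot: [0.425, 3.112, -0.002]
ft_force: [-0.4, 0.2, -0.5]
width: 0.0002
grip_force: 0.0
```

Run:
```python
exec(open('look.py').read())
for f,P in(('now',T),('0',np.load('top0.npz')['p'])):
  for r in (250,252,254,256,258): print(f,r,[int(v) for v in P[r,176:202].astype(int).sum(1)])
print([ray('top',(c,254),.011).round(4)[:2] for c in (196,197,198)])
```

```text
t 32.95 pos [ 0.496  -0.2916  0.1957] x [-0.963  0.268 -0.001] y [ 0.268  0.963 -0.001] z [ 0.001 -0.001 -1.   ] F [-0.4  0.2 -0.5] w 0.0002
turn z -0.003
low thing 229 [186.6 255. ] [0.4907 0.2648 0.0114] [0.466 0.241 0.007] [0.521 0.282 0.017] [172. 168. 152.]
column z hist [(63, np.int64(5)), (66, np.int64(5)), (67, np.int64(7)), (69, np.int64(8)), (70, np.int64(11)), (75, np.int64(6)), (79, np.int64(5)), (80, np.int64(18)), (81, np.int64(43)), (82, np.int64(47)), (83, np.int64(15))]
now 250 [590, 495, 461, 478, 336, 282, 508, 500, 495, 501, 492, 496, 502, 492, 489, 490, 488, 498, 534, 344, 219, 489, 545, 530, 529, 475]
now 252 [575, 487, 452, 469, 415, 299, 514, 502, 492, 495, 497, 489, 497, 497, 495, 489, 505, 505, 523, 501, 243, 486, 573, 556, 542, 535]
now 254 [542, 474, 456, 472, 451, 312, 498, 512, 493, 495, 492, 495, 501, 493, 490, 498, 499, 484, 501, 564, 262, 503, 340, 374, 533, 530]
now 256 [548, 442, 457, 488, 365, 310, 512, 499, 484, 492, 490, 499, 493, 491, 502, 494, 501, 501, 529, 522, 238, 505, 593, 573, 554, 547]
now 258 [503, 369, 354, 365, 151, 433, 513, 496, 503, 498, 495, 493, 497, 494, 496, 491, 497, 501, 531, 320, 179, 578, 602, 600, 602, 612]
0 250 [580, 461, 448, 454, 317, 276, 487, 481, 477, 476, 481, 480, 473, 473, 474, 476, 476, 482, 520, 330, 214, 461, 519, 514, 511, 459]
0 252 [536, 471, 440, 449, 414, 287, 496, 486, 482, 478, 478, 478, 477, 474, 483, 474, 482, 471, 507, 476, 234, 467, 550, 531, 520, 515]
0 254 [523, 453, 447, 447, 440, 303, 489, 475, 479, 476, 480, 478, 473, 474, 480, 483, 478, 482, 478, 545, 258, 482, 324, 362, 518, 498]
0 256 [534, 425, 439, 471, 354, 308, 504, 493, 487, 479, 474, 478, 486, 468, 480, 481, 474, 476, 504, 495, 226, 495, 572, 553, 529, 529]
0 258 [481, 354, 337, 345, 159, 406, 490, 478, 475, 481, 476, 474, 477, 480, 476, 474, 472, 483, 506, 313, 192, 553, 576, 588, 580, 588]
[array([0.4933, 0.2387]), array([0.4933, 0.2359]), array([0.4933, 0.2331])]
```

Both dishes are latched (lid at 81 mm). For A, next to the bottle, I'll turn the closing axis along world x first, then tilt.

Emit:
jog_arm(motion="0.014 0.047 0 0 0 0.14 0; 0.028 0.094 0 0 0 0.28 0; 0.042 0.141 0 0 0 0.42 0; 0.056 0.188 0 0 0 0.56 0; 0.07 0.235 0 0 0 0.7 0; 0.083 0.282 0 0 0 0.84 0; 0.096 0.329 0 0 0 0.98 0.4; 0.109 0.376 0 0 0 1.12 0.85; 0.122 0.423 0 0 0 1.24 0.85; 0.136 0.465 0 0 0 1.303 0.85")

```text
t: 34.05
position: [0.4881, 0.1766, 0.1956]
ee_rot: [2.225, 2.218, 0.001]
ft_force: [0.6, -0.6, -0.3]
width: 0.0583
grip_force: 0.0
```

Emit:
jog_arm(motion="0 0 0 0 0.1 0 0.85; 0 0 0 0 0.22 0 0.85; 0 0 0 0 0.34 0 0.85; 0 0 0 0 0.436 0 0.85; 0 0 0.03 0 0.436 0 0.85; 0 0 0.06 0 0.436 0 0.85; 0 0 0.06 0 0.436 0 0.85; 0 0 0.06 0 0.436 0 0.85; 0 0 0.06 0 0.436 0 0.85; 0 0 0.06 0 0.436 0 0.85")

```text
t: 35.05
position: [0.4903, 0.1743, 0.1371]
ee_rot: [-1.98, -1.983, -0.442]
ft_force: [-0.2, 0.6, -0.3]
width: 0.0722
grip_force: 0.0
```

```bash
python3 -c "
from h import *
rel((.490,.263,.006),(.490,.243,.05))
S=viewer.camera('side')[0]; D=cv2.absdiff(S,np.load('sideL.npz')['p']).sum(2); print(D[186:196,244:262].mean(1).round())"
```

```text
t 35.05 pos [0.4903 0.1743 0.1371] x [-0.002  0.906  0.422] y [1.    0.001 0.003] z [ 0.003  0.422 -0.906] F [-0.2  0.6 -0.3] w 0.0722
(0.49, 0.263, 0.006) -> [ 0.025  -0.0006  0.1563]
(0.49, 0.243, 0.05) -> [ 0.0255 -0.0005  0.108 ]
turn z -1.276
[6. 6. 5. 6. 5. 6. 5. 5. 6. 6.]
```

Emit:
jog_arm(motion="0.025 0 0.03 0 0 0 0.9; 0.025 0 0.07 0 0 0 0.9; 0.025 0 0.105 0 0 0 0.9; 0.025 0 0.125 0 0 0 0.9; 0.025 0 0.14 0 0 0 0.9; 0.025 0 0.15 0 0 0 0.9; 0.025 0 0.156 0 0 0 0.9; 0.025 0 0.156 0 0 0 0.9; 0.025 0 0.156 0 0 0 0.9; 0.025 0 0.156 0 0 0 0.9")

```text
t: 36.1
position: [0.4899, 0.2623, 0.0053]
ee_rot: [-1.981, -1.981, -0.441]
ft_force: [0.1, -0.3, 1.0]
width: 0.0769
grip_force: 0.0
```

Emit:
jog_arm(motion="0 0 0 0 0 0 0.5; 0 0 0 0 0 0 0.5; 0 0 0 0 0 0 0.5; 0 0 0 0 0 0 0.5; 0 0 0 0 0 0 0.5; 0 0 0 0 0 0 0.5; 0 0 0 0 0 0 0.5; 0 0 0 0 0 0 0.5; 0 0 0 0 0 0 0.5; 0 0 0 0 0 0 0.5", newtons=20)

```text
t: 37.1
position: [0.4907, 0.2625, 0.006]
ee_rot: [-1.98, -1.981, -0.443]
ft_force: [-0.7, -2.4, 6.1]
width: 0.0538
grip_force: 18.3
```

```bash
python3 -c "
from h import *
rel((.490,.263,.006),(.490,.195,.007))"
```

```text
t 37.1 pos [0.4907 0.2625 0.006 ] x [-0.001  0.906  0.423] y [ 1.    -0.     0.003] z [ 0.003  0.423 -0.906] F [-0.7 -2.4  6.1] w 0.0538
(0.49, 0.263, 0.006) -> [ 0.0004 -0.0007  0.0002]
(0.49, 0.195, 0.007) -> [-0.0607 -0.0006 -0.0295]
turn z -1.277
```

Emit:
jog_arm(motion="-0.006 0 -0.003 0 0 0 0.5; -0.013 0 -0.0065 0 0 0 0.5; -0.02 0 -0.01 0 0 0 0.5; -0.027 0 -0.013 0 0 0 0.5; -0.034 0 -0.0165 0 0 0 0.5; -0.041 0 -0.02 0 0 0 0.5; -0.048 0 -0.0235 0 0 0 0.5; -0.055 0 -0.027 0 0 0 0.5; -0.0605 0 -0.029 0 0 0 0.5; -0.0605 0 -0.029 0 0 0 0.5")

```text
t: 38.1
position: [0.4894, 0.1949, 0.006]
ee_rot: [-1.98, -1.978, -0.441]
ft_force: [-2.5, 1.2, 10.2]
width: 0.0538
grip_force: 20.4
```

```bash
python3 -c "
from h import *
rel()
S,d=viewer.camera('side'); np.savez('side9',p=S,d=d); C=cloud('side',d)
m=(C[...,2]>.003)&(C[...,2]<.03)&(C[...,0]>.43)&(C[...,0]<.55)&(C[...,1]>.12)&(C[...,1]<.33)
for r in range(185,212):
  q=np.nonzero(m[r])[0]
  if len(q): print(r,q.min(),q.max(),np.median(C[r][m[r]],0).round(3),S[r,q].mean(0).round())"
```

```text
t 38.1 pos [0.4894 0.1949 0.006 ] x [0.001 0.906 0.424] y [ 1.    -0.001  0.   ] z [ 0.001  0.424 -0.906] F [-2.5  1.2 10.2] w 0.0538
turn z -1.277
185 232 258 [0.5   0.28  0.021] [199. 189. 185.]
186 232 259 [0.501 0.282 0.016] [189. 181. 177.]
187 232 260 [0.503 0.284 0.012] [173. 167. 162.]
188 232 257 [0.491 0.279 0.01 ] [155. 150. 146.]
189 245 260 [0.493 0.283 0.006] [166. 160. 155.]
190 246 259 [0.485 0.275 0.005] [166. 160. 154.]
191 248 267 [0.486 0.266 0.005] [175. 167. 164.]
192 235 266 [0.505 0.232 0.013] [200. 193. 191.]
193 236 269 [0.505 0.219 0.014] [191. 182. 181.]
194 240 265 [0.502 0.21  0.015] [183. 176. 173.]
195 235 265 [0.493 0.199 0.015] [173. 162. 156.]
196 235 263 [0.486 0.191 0.014] [178. 166. 158.]
197 234 263 [0.487 0.184 0.013] [177. 164. 155.]
198 241 261 [0.486 0.179 0.013] [170. 156. 146.]
199 243 262 [0.488 0.175 0.011] [152. 138. 128.]
200 243 264 [0.49  0.173 0.008] [148. 133. 124.]
201 241 261 [0.479 0.179 0.004] [145. 132. 127.]
202 235 263 [0.453 0.175 0.004] [127. 116. 113.]
203 236 267 [0.476 0.15  0.006] [115. 104. 102.]
204 234 265 [0.464 0.15  0.005] [114. 109. 106.]
205 241 255 [0.467 0.148 0.003] [109. 104. 102.]
206 236 265 [0.512 0.127 0.003] [131. 124. 121.]
207 239 249 [0.466 0.132 0.003] [132. 127. 125.]
208 238 245 [0.45  0.127 0.003] [152. 146. 143.]
209 236 236 [0.434 0.12  0.005] [202. 195. 191.]
```

Emit:
jog_arm(motion="0 0 0 0 0 0 0.95; 0 0 0 0 0 0 0.95; 0 0 0 0 0 0 0.95; 0 0 -0.03 0 0 0 0.9; 0 0 -0.08 0 0 0 0.9; 0 0 -0.13 0 -0.1 0 0.85; 0 0 -0.17 0 -0.2 0 0.85; 0 0 -0.2 0 -0.3 0 0.85; 0 0 -0.2 0 -0.4 0 0.85; 0 0 -0.2 0 -0.4385 0 0.85")

```text
t: 39.15
position: [0.49, 0.1111, 0.1882]
ee_rot: [2.216, 2.218, -0.002]
ft_force: [-0.4, -0.0, 0.4]
width: 0.0727
grip_force: 0.0
```

Emit:
jog_arm(motion="-0.045 0 0 0 0 -0.14 0.85; -0.09 0 0 0 0 -0.28 0.85; -0.135 0 0 0 0 -0.42 0.85; -0.18 0.01 0 0 0 -0.56 0.85; -0.225 0.02 0 0 0 -0.7 0.85; -0.27 0.03 0 0 0 -0.84 0.85; -0.315 0.03 0 0 0 -0.98 0.85; -0.36 0.03 0 0 0 -1.12 0.85; -0.4 0.03 0 0 0 -1.24 0.85; -0.4 0.03 0 0 0 -1.28 0.85")

```text
t: 40.15
position: [0.5187, -0.2945, 0.1868]
ee_rot: [0.459, 3.107, -0.008]
ft_force: [-0.2, 0.8, -0.6]
width: 0.0725
grip_force: 0.0
```

Run:
```python
exec(open('look.py').read())
P=np.load('top0.npz')['p']
print(fit('top',T,.49,.2,.012,.03))
save('top',T,'t9',(160,200,400,290),3.3)
```

```text
t 40.15 pos [ 0.5187 -0.2945  0.1868] x [-0.957  0.289 -0.001] y [ 0.289  0.957 -0.005] z [-0.    -0.005 -1.   ] F [-0.2  0.8 -0.6] w 0.0725
turn z -0.025
low thing 245 [209.7 255.7] [0.4885 0.2002 0.0114] [0.465 0.174 0.008] [0.516 0.228 0.016] [173. 170. 153.]
column z hist [(67, np.int64(5)), (69, np.int64(6)), (70, np.int64(7)), (71, np.int64(7)), (74, np.int64(8)), (78, np.int64(6)), (79, np.int64(5)), (80, np.int64(15)), (81, np.int64(47)), (82, np.int64(47)), (83, np.int64(15))]
(array([0.49135568, 0.19815277]), 369.5)
```

View pics/t9.png

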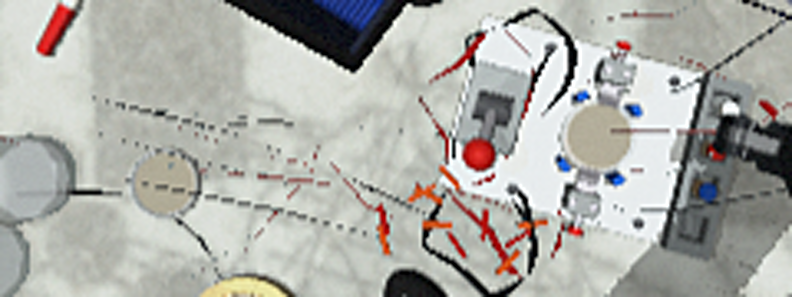

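The dish now stands clear at crop (166,183), about (.489,.200). The column and vials look fine.

Emit:
jog_arm(motion="0.017 0.046 0 0 0 -0.025 0.85; 0.034 0.092 0 0 0 -0.025 0.85; 0.051 0.138 0 0 0 -0.025 0.85; 0.068 0.184 0 0 0 -0.025 0.85; 0.085 0.23 0 0 0 -0.025 0.85; 0.102 0.276 0 0 0 -0.025 0.85; 0.119 0.322 0 0 0 -0.025 0.85; 0.136 0.368 0 0 0 -0.025 0.85; 0.153 0.414 0 0 0 -0.025 0.85; 0.171 0.46 0.01 0 0 -0.025 0.85")

```text
t: 41.25
position: [0.4867, 0.2029, 0.1774]
ee_rot: [0.415, 3.111, -0.003]
ft_force: [1.2, -0.3, -0.4]
width: 0.0726
grip_force: 0.0
```

Emit:
jog_arm(motion="0 0.005 0.02 0 0 0 0.85; 0 0.005 0.06 0 0 0 0.85; 0 0.005 0.1 0 0 0 0.85; 0 0.005 0.117 0 0 0 0.85; 0 0.005 0.117 0 0 0 0.85; 0 0.005 0.117 0 0 0 0.85; 0 0.005 0.117 0 0 0 0.85; 0 0.005 0.117 0 0 0 0.85; 0 0.005 0.117 0 0 0 0.85; 0 0.005 0.117 0 0 0 0.85")

```text
t: 42.25
position: [0.4891, 0.2048, 0.0602]
ee_rot: [0.416, 3.112, -0.003]
ft_force: [0.8, -0.2, 0.2]
width: 0.0727
grip_force: 0.0
```

```bash
python3 -c "
from h import *
rel((.489,.2,.0005))"
```

```text
t 42.25 pos [0.4891 0.2048 0.0602] x [-0.965  0.263 -0.002] y [ 0.263  0.965 -0.002] z [ 0.002 -0.002 -1.   ] F [ 0.8 -0.2  0.2] w 0.0727
(0.489, 0.2, 0.0005) -> [-0.0011 -0.0045  0.0597]
turn z 0.002
```

Emit:
jog_arm(motion="-0.001 -0.0045 0.02 0 0 0 0.85; -0.001 -0.0045 0.04 0 0 0 0.85; -0.001 -0.0045 0.055 0 0 0 0.85; -0.001 -0.0045 0.0595 0 0 0 0.85; -0.001 -0.0045 0.0595 0 0 0 0.85; -0.001 -0.0045 0.0595 0 0 0 0.5; -0.001 -0.0045 0.0595 0 0 0 0.5; -0.001 -0.0045 0.0595 0 0 0 0.5; -0.001 -0.0045 0.0595 0 0 0 0.5; -0.001 -0.0045 0.0595 0 0 0 0.5", newtons=25)

```text
t: 43.25
position: [0.4892, 0.2002, 0.001]
ee_rot: [0.416, 3.112, -0.003]
ft_force: [-0.8, -0.1, 6.4]
width: 0.0584
grip_force: 27.3
```

```bash
python3 -c "
from h import *
rel((.5305,-.163,.125))"
```

```text
t 43.25 pos [0.4892 0.2002 0.001 ] x [-0.965  0.263 -0.002] y [ 0.263  0.965 -0.001] z [ 0.002 -0.002 -1.   ] F [-0.8 -0.1  6.4] w 0.0584
(0.5305, -0.163, 0.125) -> [-0.1356 -0.3398 -0.1232]
turn z 0.002
```

Emit:
jog_arm(motion="0 0 -0.04 0 0 0 0.5; 0 0 -0.085 0 0 0 0.5; -0.005 -0.01 -0.13 0 0 0 0.5; -0.022 -0.055 -0.155 0 0 0 0.5; -0.04 -0.1 -0.155 0 0 0 0.5; -0.058 -0.145 -0.155 0 0 0 0.5; -0.076 -0.19 -0.155 0 0 0 0.5; -0.094 -0.235 -0.155 0 0 0 0.5; -0.112 -0.28 -0.155 0 0 0 0.5; -0.13 -0.325 -0.155 0 0 0 0.5")

```text
t: 44.25
position: [0.5282, -0.1495, 0.1559]
ee_rot: [0.416, 3.113, -0.004]
ft_force: [1.5, 0.3, -0.4]
width: 0.0586
grip_force: 27.3
```

Emit:
jog_arm(motion="-0.0056 -0.0148 0 0 0 0 0.5; -0.0056 -0.0148 0.01 0 0 0 0.5; -0.0056 -0.0148 0.02 0 0 0 0.5; -0.0056 -0.0148 0.03 0 0 0 0.5; -0.0056 -0.0148 0.03 0 0 0 0.5; -0.0056 -0.0148 0.03 0 0 0 0.5; -0.0056 -0.0148 0.03 0 0 0 0.5; -0.0056 -0.0148 0.03 0 0 0 0.5; -0.0056 -0.0148 0.03 0 0 0 0.5; -0.0056 -0.0148 0.03 0 0 0 0.5")

```text
t: 45.25
position: [0.53, -0.1633, 0.1261]
ee_rot: [0.416, 3.113, -0.004]
ft_force: [0.0, 0.6, -0.3]
width: 0.0579
grip_force: 27.3
```

Run:
```python
from h import *
rel((.5305,-.163,.09))
S,d=viewer.camera('side'); C=cloud('side',d); s=observe(); p=s['position']; M=R.from_rotvec(s['ee_rot']).as_matrix()
m=(C[...,2]>p[2]-.002)&(C[...,2]<p[2]+.022)&(abs(C[...,1]-p[1])<.04)&(abs(C[...,0]-p[0])<.045)
ys,xs=np.nonzero(m); print('dish cols',[(int(r),int(xs[ys==r].min()),int(xs[ys==r].max())) for r in np.unique(ys)])
th=np.linspace(0,6.28,100); pr=proj('side',[p+M@np.array([.03*np.cos(a),.03*np.sin(a),-.008]) for a in th]); print('exp',pr.min(0),pr.max(0))
```

```text
t 45.25 pos [ 0.53   -0.1633  0.1261] x [-0.965  0.263 -0.001] y [ 0.263  0.965 -0.003] z [ 0.001 -0.003 -1.   ] F [ 0.   0.6 -0.3] w 0.0579
(0.5305, -0.163, 0.09) -> [-0.0003  0.0005  0.0361]
turn z 0.002
dish cols [(191, 282, 284), (192, 282, 285), (193, 282, 285), (194, 282, 285), (195, 282, 286), (196, 271, 289), (197, 269, 290), (198, 268, 291), (199, 267, 291), (200, 267, 291), (201, 267, 291), (202, 267, 291), (203, 267, 290), (204, 268, 289), (205, 269, 288), (206, 270, 287), (207, 273, 284)]
exp [265.32769679 195.76978108] [290.0557303 204.9615192]
```

Emit:
jog_arm(motion="-0.001 0 0.005 0 0 0 0.5; -0.001 0 0.01 0 0 0 0.5; -0.001 0 0.014 0 0 0 0.5; -0.001 0 0.018 0 0 0 0.5; -0.001 0 0.022 0 0 0 0.5; -0.001 0 0.026 0 0 0 0.5; -0.001 0 0.03 0 0 0 0.5; -0.001 0 0.034 0 0 0 0.5; -0.001 0 0.036 0 0 0 0.5; -0.001 0 0.036 0 0 0 0.5")

```text
t: 46.3
position: [0.5304, -0.1635, 0.0894]
ee_rot: [-0.416, -3.114, 0.004]
ft_force: [-1.1, 0.4, 0.7]
width: 0.0581
grip_force: 27.3
```

Emit:
jog_arm(motion="0 0 0.001 0 0 0 0.6; 0 0 0.001 0 0 0 0.7; 0 0 0.001 0 0 0 0.8; 0 0 0.001 0 0 0 0.8; 0 0 -0.01 0 0 0 0.8; 0 0 -0.04 0 0 0 0.8; 0.0005 0 -0.055 0 0 0 0.5; 0.0005 0 -0.055 0 0 0 0; 0.0005 0 -0.055 0 0 0 0; 0.0005 0 -0.055 0 0 0 0")

```text
t: 47.3
position: [0.5294, -0.163, 0.1438]
ee_rot: [-0.416, -3.112, 0.003]
ft_force: [-0.0, 0.8, -0.6]
width: 0.01
grip_force: 0.0
```

```bash
python3 col.py
```

```text
t 47.3 pos [ 0.5294 -0.163   0.1438] x [-0.965  0.263  0.001] y [ 0.263  0.965 -0.002] z [-0.002 -0.002 -1.   ] F [-0.   0.8 -0.6] w 0.01
(0.5305, -0.163, 0.075) -> [-0.0011  0.0004  0.0688]
turn z 0.002
209 278 286 [ 0.543 -0.139  0.099]
210 274 290 [ 0.539 -0.147  0.1  ]
211 271 291 [ 0.537 -0.154  0.1  ]
212 270 292 [ 0.538 -0.157  0.099]
213 269 292 [ 0.535 -0.163  0.099]
214 267 292 [ 0.533 -0.17   0.099]
215 266 292 [ 0.531 -0.174  0.099]
216 267 290 [ 0.526 -0.181  0.1  ]
217 267 289 [ 0.527 -0.185  0.099]
218 267 289 [ 0.526 -0.19   0.098]
219 267 293 [ 0.526 -0.189  0.096]
220 268 289 [ 0.527 -0.191  0.093]
221 268 289 [ 0.527 -0.188  0.09 ]
222 269 288 [ 0.524 -0.183  0.085]
223 267 289 [ 0.524 -0.182  0.082]
224 268 293 [ 0.524 -0.187  0.081]
225 268 289 [ 0.522 -0.19   0.08 ]
226 268 289 [ 0.522 -0.19   0.077]
227 268 285 [ 0.523 -0.191  0.075]
228 269 288 [ 0.526 -0.19   0.071]
229 277 286 [ 0.531 -0.195  0.07 ]
```

Emit:
jog_arm(motion="-0.001 0 0.02 0 0 0 0; -0.001 0 0.036 0 0 0 0; -0.001 0 0.042 0 0 0 0; -0.001 0 0.048 0 0 0 0; -0.001 0 0.053 0 0 0 0; -0.001 0 0.058 0 0 0 0; -0.001 0 0.063 0 0 0 0; -0.001 0 0.067 0 0 0 0; -0.001 0 0.0705 0 0 0 0; -0.001 0 0.0705 0 0 0 0")

```text
t: 48.35
position: [0.532, -0.1635, 0.076]
ee_rot: [0.415, 3.112, -0.003]
ft_force: [-2.2, 2.1, 8.3]
width: 0.0001
grip_force: 4.2
```

Emit:
jog_arm(motion="0 0 0 0 0 0 0; 0 0 0 0 0 0 0; 0 0 -0.02 0 0 0 0; 0 0 -0.06 0 0 0 0; 0 0 -0.1 0 0 0 0; 0 -0.03 -0.12 0 0 0 0; 0 -0.07 -0.12 0 0 0 0; 0 -0.11 -0.12 0 0 0 0; 0 -0.13 -0.12 0 0 0 0; 0 -0.13 -0.12 0 0 0 0")

```text
t: 49.35
position: [0.4968, -0.2917, 0.195]
ee_rot: [0.422, 3.112, -0.006]
ft_force: [0.1, 1.0, 0.5]
width: 0.0001
grip_force: 0.0
```

Run:
```python
exec(open('look.py').read())
C=cloud('top',dt); m=np.hypot(C[...,0]-.5305,C[...,1]+.163)<.024; P=C[m]; print('lid',np.median(P[:,2]), np.linalg.lstsq(np.c_[P[:,:2]-O,np.ones(len(P))],P[:,2],rcond=None)[0].round(3))
for h in((.4562,-.2411),(.489,-.2501),(.5217,-.2591),(.5545,-.2681)):
  m=(np.hypot(C[...,0]-h[0],C[...,1]-h[1])<.012)&(C[...,2]>.06)&(C[...,2]<.09); print(h,m.sum(),np.median(C[m],0).round(3) if m.any() else '')
m=(T[...,0]>140)&(T[...,1]<70)&(T[...,2]<70)&(np.hypot(C[...,0]-.517,C[...,1]+.067)<.03)&(C[...,2]>.08); print('ball',m.sum(),np.mean(C[m],0).round(4))
# rack left
m=(C[...,2]>.05)&(C[...,2]<.07)&(abs(C[...,1]+.41)<.05)&(abs(C[...,0]-.52)<.03); print('rack tall',m.sum())
```

```text
t 49.35 pos [ 0.4968 -0.2917  0.195 ] x [-0.964  0.266 -0.002] y [ 0.266  0.964 -0.004] z [ 0.001 -0.004 -1.   ] F [0.1 1.  0.5] w 0.0001
turn z -0.001
column z hist [(62, np.int64(5)), (64, np.int64(8)), (66, np.int64(7)), (69, np.int64(6)), (70, np.int64(10)), (71, np.int64(9)), (73, np.int64(5)), (76, np.int64(5)), (77, np.int64(5)), (79, np.int64(5)), (80, np.int64(13)), (81, np.int64(41)), (82, np.int64(55)), (83, np.int64(15))]
lid 0.0800898521046418 [ 0.006 -0.083  0.081]
(0.4562, -0.2411) 0 
(0.489, -0.2501) 29 [ 0.489 -0.249  0.077]
(0.5217, -0.2591) 24 [ 0.52  -0.256  0.077]
(0.5545, -0.2681) 29 [ 0.552 -0.266  0.077]
ball 63 [ 0.5187 -0.0681  0.1108]
rack tall 0
```

All dishes are latched and the vials are seated (tops at 77 mm). Now the lever.

Emit:
jog_arm(motion="0.017 0.043 0 0 0 0 0; 0.034 0.086 0 0 0 0 0; 0.051 0.129 0 0 0 0 0; 0.068 0.172 0 0 0 0 0; 0.085 0.215 0 0 0 0 0; 0.087 0.221 0 0 0 0 0; 0.087 0.221 0.04 0 0 0 0; 0.087 0.221 0.08 0 0 0 0; 0.087 0.221 0.105 0 0 0 0; 0.087 0.221 0.105 0 0 0 0")

```text
t: 50.45
position: [0.4673, -0.0517, 0.0854]
ee_rot: [-0.414, -3.106, 0.002]
ft_force: [-0.2, 0.4, -0.6]
width: 0.0
grip_force: 0.0
```

```bash
python3 -c "
from h import *
rel(); print(F(*observe()['position'][:2]))"
```

```text
t 50.45 pos [ 0.4673 -0.0517  0.0854] x [-0.965  0.262  0.008] y [ 0.262  0.965 -0.003] z [-0.008 -0.    -1.   ] F [-0.2  0.4 -0.6] w 0.0
turn z 0.003
[-0.09038263  0.09062894]
```

Emit:
jog_arm(motion="-0.012 0 0 0 0 0 0; -0.022 0 0 0 0 0 0; -0.032 0 0 0 0 0 0; -0.042 0 0 0 0 0 0; -0.054 0 0 0 0 0 0; -0.066 0 0 0 0 0 0; -0.078 0 0 0 0 0 0; -0.088 0 0 0 0 0 0; -0.097 0 0 0 0 0 0; -0.1 0 0 0 0 0 0")

```text
t: 51.45
position: [0.5678, -0.0794, 0.0886]
ee_rot: [-0.416, -3.112, 0.004]
ft_force: [-3.5, 1.3, 2.9]
width: 0.0001
grip_force: 1.9
```

Emit:
jog_arm(motion="-0.001 0 0 0 0 0 0; -0.002 0 0 0 0 0 0; -0.003 0 0 0 0 0 0; -0.004 0 0 0 0 0 0; -0.004 0 0 0 0 0 0; -0.004 0 0 0 0 0 0; -0.004 0 0 0 0 0 0; -0.004 0 0 0 0 0 0; -0.004 0 0 0 0 0 0; -0.004 0 0 0 0 0 0")

```text
t: 52.45
position: [0.5679, -0.0794, 0.0885]
ee_rot: [-0.415, -3.108, 0.003]
ft_force: [-7.8, 1.2, 5.0]
width: -0.0
grip_force: 4.1
```

```bash
cat > ball.py <<'E'
from h import *
rel(); print('hand',F(*observe()['position'][:2]))
for n in('side','top'):
  T,d=viewer.camera(n); C=cloud(n,d)
  m=(T[...,0]>140)&(T[...,1]<70)&(T[...,2]<70)&(np.hypot(C[...,0]-.55,C[...,1]+.075)<.06)&(C[...,2]>.085)&(C[...,2]<.125)
  if m.sum()>3:
    q=C[m].mean(0); ys,xs=np.nonzero(m); print(n,m.sum(),q.round(4),F(*q[:2]).round(4),xs.mean().round(1),ys.mean().round(1))
c,s=np.cos(A),np.sin(A)
for fx in(.03,.0384): 
  w=O+[c*fx-s*.088,s*fx+c*.088]; print(fx,proj('side',[*w,.1])[0].round(1),proj('top',[*w,.1])[0].round(1))
E
python3 ball.py
```

```text
t 52.45 pos [ 0.5679 -0.0794  0.0885] x [-0.965  0.263  0.006] y [ 0.263  0.965 -0.003] z [-0.006 -0.001 -1.   ] F [-7.8  1.2  5. ] w -0.0
turn z 0.002
hand [0.01393959 0.09049573]
side 35 [ 0.5927 -0.0971  0.1082] [0.0425 0.08  ] 298.3 197.9
0.03 [294.  199.6] [311.5 220.9]
0.0384 [297.1 199.6] [312.3 217.8]
```

The lever is against its stop: the hand stayed put while the force rose. Backing off.

Emit:
jog_arm(motion="0.01 0 0 0 0 0 0; 0.03 0 0 0 0 0 0; 0.06 0 0 0 0 0 0; 0.08 0 -0.03 0 0 0 0; 0.09 0 -0.07 0 0 0 0; 0.1 0.02 -0.11 0 0 0 0; 0.12 0.06 -0.12 0 0 0 0; 0.14 0.09 -0.12 0 0 0 0; 0.14 0.1 -0.12 0 0 0 0; 0.14 0.1 -0.12 0 0 0 0")

```text
t: 53.55
position: [0.4634, 0.0542, 0.2092]
ee_rot: [0.412, 3.111, -0.004]
ft_force: [-0.5, 1.0, 1.1]
width: 0.0001
grip_force: 0.0
```

```bash
python3 ball.py; python3 look.py | grep column
python3 - <<'E'
from h import *
T=np.load('topL.npz'); P0=np.load('top0.npz'); S=np.load('sideL.npz'); S0=np.load('side0.npz')
for n,a,b,box in(('top',P0,T,(330,160,430,200)),('side',S0,S,(335,185,385,285))):
  D=cv2.absdiff(a['p'],b['p']).sum(2); print('bystanders',n,D[box[1]:box[3],box[0]:box[2]].mean())
E
```

```text
t 53.55 pos [0.4634 0.0542 0.2092] x [-0.966  0.26  -0.004] y [ 0.26   0.966 -0.002] z [ 0.003 -0.003 -1.   ] F [-0.5  1.   1.1] w 0.0001
turn z 0.005
hand [-0.12223537  0.19162293]
side 48 [ 0.5911 -0.0964  0.1081] [0.0408 0.0803] 297.7 197.9
top 64 [ 0.5898 -0.0882  0.1097] [0.0374 0.0878] 312.2 218.0
0.03 [294.  199.6] [311.5 220.9]
0.0384 [297.1 199.6] [312.3 217.8]
column z hist [(62, np.int64(6)), (65, np.int64(5)), (66, np.int64(6)), (68, np.int64(5)), (69, np.int64(7)), (70, np.int64(7)), (71, np.int64(8)), (75, np.int64(5)), (77, np.int64(6)), (78, np.int64(5)), (80, np.int64(13)), (81, np.int64(43)), (82, np.int64(53)), (83, np.int64(21))]
bystanders top 19.55425
bystanders side 3.3848
```

```bash
python3 -c "
from plant import ticket
print(ticket.finish_job())"
```

```text
the job is handed in; nothing more can be done
None
```

The job is handed in: all three dishes are latched in the column, all three vials are fully down in the grey block, and the lever is at its far stop; the bottles and flask were not touched, and it took about 54 s.

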